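# Brace a swivelling sample pot and twist off its tight cap

## Task

The sample pot is clamped in a stand that swivels freely, so brace it first: slide the flat steel locking blade along the desk into the slot at the front of the stand, tip first, fully home, until its shoulders meet the slot block, and leave it there. Then twist the tight orange cap anticlockwise (about a fifth of a turn, from the red mark on the pot to the green one), stop turning when it is free, lift it straight up and finish while still holding it, upright, about 3 cm above the pot. The pot must not swivel round in the stand, and the power bank, the marker pen and the loose swab packet are to be left where they are.

Things in the scene. Friction and masses are not known exactly. Their poses are not given: they have to be found in the camera images.
- stand: grey stand fixed to the desk, 15 mm high. Origin: on the pot's axis, at desk level; x axis: from the slot's mouth to the pot, the way the blade is pushed in. The slot lies on the x axis at desk level in a block 40 mm long (x = -88 to -48 mm), 72 mm wide, 14.5 mm high; it is 22.6 mm wide, 9 mm high, open below, its mouth flared to 29 mm over the first 10 mm.
- pot (a joint): swivel of the pot about the vertical, 0 at the start (the blade fits there), positive anticlockwise from above, almost free (0.02 N m). Two ears on its disc, 23 mm apart, stand on either side of the slot's line behind the block (x = -46 to -28 mm); the blade's tip between them stops the pot with about 0.1 rad of play.
- pot_seat (a point): point on the pot's axis, 83 mm above the desk, where the closed cap's underside lies; z up, x towards the red mark (142.5 degrees anticlockwise of the stand's x when the swivel is 0). The pot is white with a blue band, 47 mm in diameter below the cap; its solid neck rises to 98 mm. On its wall below the cap a red mark shows closed, a green mark (75 degrees further anticlockwise from above) open.
- cap: orange ribbed cap, 55 mm in diameter, 20 mm high, about 40 g; origin at the centre of its underside, z up, x to its white pointer. Two inner lugs hold it under the pot's thread; a springy seal presses it up with 9 N, so it turns stiffly (to 0.4 N m). It starts 0 to 0.12 rad from the red mark and is free to lift from 1.15 to 2.1 rad anticlockwise, best at 1.3 (green mark).
- cap_pointer (a point): point on the cap's top face, 20 mm from its axis, on the white pointer stripe. Clockwise the cap stops just below 0 rad (at the red mark).
- blade: flat steel locking blade, lying flat, 111 mm long, 5 mm thick, about 120 g. Origin: under the centre of its upright black grip; x to the tip. Tongue 20 mm wide, x = 35 to 91 mm; at x = 35 mm it widens to shoulders 48 mm wide. Grip 30 mm long (x), 16 mm wide (y), up to 40 mm high. Fully home, the origin is 123 mm before the stand's origin on the stand's x axis.
- blade_tip (a point): middle of the blade's tip edge, 91 mm from the blade's origin; fully home it is at x = -32 mm in the stand's frame, y = 0.
- power_bank: dark grey power bank, 150 x 66 x 21 mm, lying on the desk; origin at the centre of its underside; to be left alone.
- pen_1: marker pen, white with a black cap, 135 x 17 x 16 mm, lying on the desk; origin under its centre; to be left alone.
- swab_0: loose flat swab packet, 178 x 24 x 4 mm, beside the far left of the stand; origin under its centre; to be left alone.
Things that resemble listed ones, but are neither listed nor needed, are in the scene too. Several things have the shape of the blade; the one meant has the colours described above.

How it is judged:
By the outcome, as a careful person would: the job done as asked, in the order asked, and still so for the second after the job is handed in, while the arm keeps its last pose, push and grip.
It also fails if it takes over 59 s, if anything falls off the work surface, if the arm or the gripper's body presses on something with over 40 N, if the wrist force passes 120 N, or if a joint passes its speed limit or range.

## Robot

A 6-joint arm with a two-finger parallel gripper is mounted at the origin on a cart in front of the work surface, level with it; the furniture and walls round the work are solid. World frame = base frame: x ahead of the robot, y to its left, z up, the work surface at z = 0. Lengths are in mm, angles in degrees, forces in N, time in s.
With the tool pointing down it reaches from about 300 to 850 mm from the base axis. Payload 4.2 kg.
Tool frame: the origin (TCP) lies at the very end of the fingers, on their centre line; the grasp point (between the pads) lies 19 mm behind it; z points along the fingers, x is the direction in which the jaws open and shut, and the axes are right-handed (so a half turn about z gives the same grasp; the last joint's range is limited). The gripper opens to 91 mm and grips with 3 to 60 N. Pads are 32 mm wide; open, the fingers measure 118 mm over their backs; the gripper's body (76 mm by 178 mm) begins 60 mm behind the grasp point.
Start: joints at [73.682, 18.312, 89.639, -0, 72.044, -1.146], TCP at [150.489, 554.974, 213.976] pointing down, gripper open.
Joint ranges: [-177.97, 177.97], [-48.28, 115.42], [12.27, 149.76], [-77.06, 257.06], [2.81, 150.46], [-146.56, 146.56]. Speed limits (degrees/s): [147.25, 147.25, 180, 180, 180, 180].

## Interface

Orientations are given as [roll, pitch, yaw] about the fixed x, y, z axes, in that order (R = Rz(yaw) Ry(pitch) Rx(roll)).
In Python, from workcell import env gives the robot as it stands.
- The arm moves only by the tool servo_tool, never from a script. Its argument "plan" is a list of rows, each a list of 3 entries, a list of its own where there are three numbers: the turn, a rotation vector about the tool's x, y, z in degrees, then the shift along the tool's x, y, z in mm, then the finger opening in mm, from 0 to 91.2. In form: [[[ax, ay, az], [dx, dy, dz], claw], ...]. A call has exactly 10 rows; each row shifts and turns the pose as measured when the row begins, along the tool's axes as they then stand; what a row does not reach is not made up. A row lasts 1/8 s, in which the tool goes at most 62.5 mm and 10.7 degrees, less where a joint would pass 70% of its speed; a pose out of reach is approached as far as the arm can. A call with a gripper value outside its range is refused whole. The fingers move at their own pace and stop on an object; "squeeze" is the grip in N (left out, the last holds). Time passes only in rows, so rows that do not move let the fingers close, or fill a call up. It gives the time, the measured TCP pose, the force and the opening at its end, in the units of the state.
- env.state(): the state, without advancing time (a new reading comes with each control period).
- env.grab_frame(name): name is "side" or "top" or "wrist"; returns a dict with "pixels" (384x512x3 uint8, red, green, blue), "intrinsics" (3x3 intrinsics, pixels), "eye" and "attitude" of the camera in the world. Camera axes: x right, y up, looking along -z (the intrinsics and any distortion apply to the point x, -y, -z); pixel columns grow to the right and rows downward; lengths in mm; the calibration is good to about 2 mm. A picture is of the moment at which its call begins. There is no depth.
- env.job_done(): hands the job in, once; it reports no verdict.
The state is a dict: "time_s": time; "qpos": joint angles; "qvel": joint speeds; "effort": joint torques, N m; "ee_pos": TCP position; "ee_rot": TCP orientation; "force": force on the tool from outside, world axes, zero at the start; "torque": the same for the moment, N m; "gripper_width": finger opening in mm.
Only numpy, scipy, OpenCV 4.12 (cv2) and the standard library are available. Lean on these libraries where they do the work, as an engineer would, in place of code of your own. Each camera call takes 0.05 s, during which the arm holds its last target.

## Working session

There is one attempt and no reset: what is moved stays moved. The work goes in short steps, Python scripts to look and compute and a tool call to move; the robot and the scene stay as the last step left them, time stands still between calls to the robot, and variables do not carry over. Pictures are saved under pics/ and viewed, and the job is handed in when it is done.

Besides the shell and the picture viewer there is one more tool, called after "Request:" by a JSON object that holds its "method" and its "body", one argument or row to a line. servo_tool: Moves the arm, as the interface text tells. Its arguments: {"type":"object","properties":{"plan":{"type":"array"},"squeeze":{"type":"number"}},"required":["plan"]}

```bash
ls; mkdir -p pics; python3 - <<'E'
from workcell import env
import cv2,json
print(env.state())
for n in ["top","side","wrist"]:
    f=env.grab_frame(n)
    cv2.imwrite(f"pics/{n}0.png",f["pixels"][:,:,::-1])
    print(n,{k:v for k,v in f.items() if k!="pixels"})
E
```

```text
pics
{'time_s': 0.0, 'qpos': array([ 7.36818357e+01,  1.83519879e+01,  8.97060885e+01, -3.87291976e-04,
        7.20432399e+01, -1.14630582e+00]), 'qvel': array([-0.02428472, -0.07235794, -0.07259986,  0.0440995 ,  0.05248938,
        0.04218889]), 'effort': array([ 7.73016927e-04, -4.12462986e+01, -2.31973690e+01,  7.28415954e-02,
        4.56521718e-02, -1.38842065e-04]), 'ee_pos': array([150.3508938 , 554.4773364 , 213.11895197]), 'ee_rot': array([-1.79998341e+02,  1.01303397e-01,  7.48282627e+01]), 'force': array([ 0.03836771, -0.1486887 ,  0.04922364]), 'torque': array([-0.03299618,  0.02356116, -0.02953466]), 'gripper_width': 91.15536953719767}
top {'intrinsics': array([[422.49223815,   0.        , 257.74471788],
       [  0.        , 422.49223815, 189.54716881],
       [  0.        ,   0.        ,   1.        ]]), 'eye': array([ 276.61695782,  -59.71944921, 1397.88497406]), 'attitude': array([ 10.1150988 ,   0.37822769, -88.39824862])}
side {'intrinsics': array([[384.4227003 ,   0.        , 253.4008063 ],
       [  0.        , 384.4227003 , 195.74129057],
       [  0.        ,   0.        ,   1.        ]]), 'eye': array([  84.68546487, -766.48717489,  683.95770057]), 'attitude': array([ 54.05963125,  -0.84911152, -31.82565903])}
wrist {'intrinsics': array([[306.71253012,   0.        , 259.10239032],
       [  0.        , 306.71253012, 192.9943558 ],
       [  0.        ,   0.        ,   1.        ]]), 'eye': array([ 84.96094105, 572.4651359 , 382.1338281 ]), 'attitude': array([-14.12066315,   0.12412532,  74.85645769])}
```

View pics/top0.png

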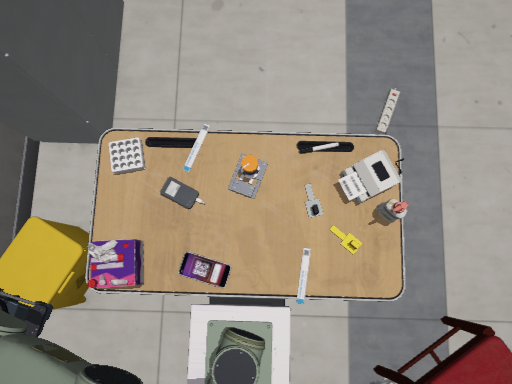

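View pics/side0.png

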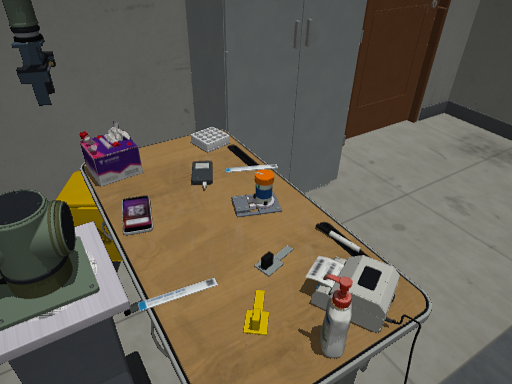

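View pics/wrist0.png

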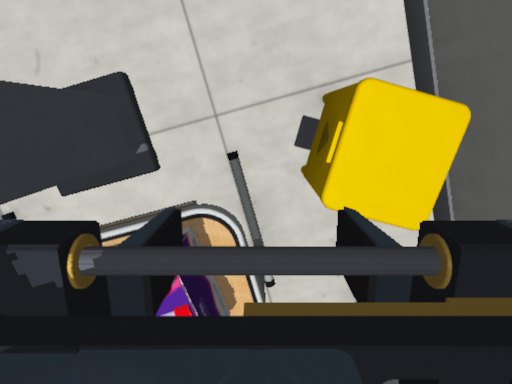

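```bash
cat > h.py <<'E'
from workcell import env
import numpy as np, cv2
from scipy.spatial.transform import Rotation as R
def cam(f):
    return f["intrinsics"],np.array(f["eye"]),R.from_euler('xyz',f["attitude"],degrees=True).as_matrix()
def ray(f,u,v):
    K,e,A=cam(f); p=np.linalg.solve(K,[u,v,1.0]); d=A@np.array([p[0],-p[1],-p[2]]); return e,d/np.linalg.norm(d)
def onz(f,u,v,z):
    e,d=ray(f,u,v); return e+d*(z-e[2])/d[2]
def proj(f,P):
    K,e,A=cam(f); c=A.T@(np.asarray(P,float)-e); q=K@np.array([c[0],-c[1],-c[2]]); return q[:2]/q[2]
def two(f1,uv1,f2,uv2):
    e1,d1=ray(f1,*uv1); e2,d2=ray(f2,*uv2)
    M=np.stack([d1,-d2],1); s=np.linalg.lstsq(M,e2-e1,rcond=None)[0]
    a=e1+s[0]*d1;b=e2+s[1]*d2; return (a+b)/2,np.linalg.norm(a-b)
def crop(f,x0,x1,y0,y1,s,name):
    im=f["pixels"][y0:y1,x0:x1,::-1]; cv2.imwrite("pics/"+name,cv2.resize(im,None,fx=s,fy=s,interpolation=cv2.INTER_CUBIC))
E
python3 - <<'E'
from h import *
import pickle
fr={n:env.grab_frame(n) for n in ["top","side"]}
pickle.dump(fr,open("fr0.pkl","wb"))
t,s=fr["top"],fr["side"]
crop(t,220,370,140,265,5,"ctop.png")
crop(s,220,320,150,340,3,"cside.png")
print(proj(t,[0,0,0]))
for p in [(248,163),(313,205),(346,239)]: print(p,onz(t,*p,0))
E
```

```text
[239.23336117 353.71798746]
(248, 163) [616.4004183   -7.84450162   0.        ]
(313, 205) [ 478.23582568 -229.27316065    0.        ]
(346, 239) [ 368.32805601 -338.20151768    0.        ]
```

View pics/ctop.png

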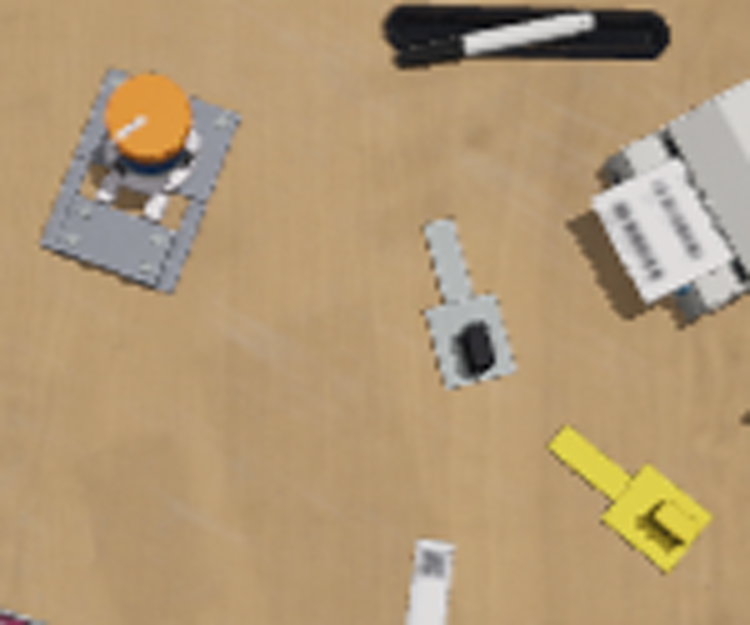

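View pics/cside.png

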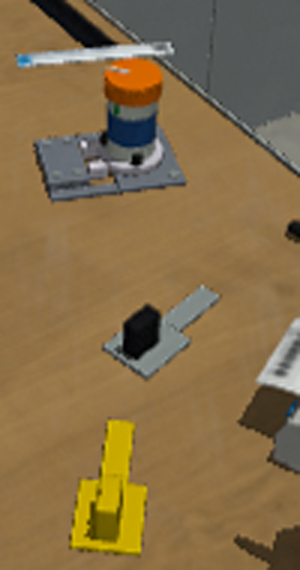

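```bash
python3 - <<'E'
from h import *
import pickle
fr=pickle.load(open("fr0.pkl","rb"))
t,s=fr["top"],fr["side"]
for n,f,box in [("top",t,(220,370,140,265)),("side",s,(220,320,150,340))]:
    x0,x1,y0,y1=box
    hsv=cv2.cvtColor(f["pixels"],cv2.COLOR_RGB2HSV)
    H,S,V=[hsv[...,i].astype(int) for i in range(3)]
    m={"grey":(S<50)&(V>90),"dark":V<60,"orange":(S>170)&(H>5)&(H<18)&(V>170)}
    for k,mm in m.items():
        z=np.zeros_like(mm); z[y0:y1,x0:x1]=mm[y0:y1,x0:x1]
        nn,lab,st,ce=cv2.connectedComponentsWithStats(z.astype(np.uint8))
        for i in range(1,nn):
            if st[i,4]>25: print(n,k,st[i],ce[i].round(2))
E
```

```text
top grey [312 142  27   9 111] [325.17 146.05]
top grey [228 154  40  45 708] [247.14 179.38]
top grey [338 156  32  47 995] [356.64 180.63]
top grey [305 184  18  34 282] [311.88 201.66]
top grey [301 248  10  17 133] [305.64 256.2 ]
top dark [297 141  38  12 211] [309.   145.49]
top dark [318 142  36  10 198] [340.95 147.33]
top dark [312 205   7  10  50] [314.9  209.56]
top orange [242 155  16  16 185] [249.81 162.66]
side grey [231 150  89  58 528] [283.87 179.62]
side grey [259 184  14   6  46] [265.2  186.96]
side grey [232 192  50  24 640] [255.23 204.25]
side grey [254 245  39  31 308] [275.61 260.48]
side grey [306 256  14  26 198] [314.36 270.88]
side grey [314 286   6  11  28] [317.5  291.07]
side dark [230 150  29  16 178] [244.16 157.36]
side dark [253 187   5  12  29] [255.55 193.52]
side dark [261 252  12  18 163] [266.42 260.56]
side orange [255 170  19  10 141] [264.57 174.4 ]
```

```bash
python3 - <<'E'
from h import *
import pickle
fr=pickle.load(open("fr0.pkl","rb"))
t,s=fr["top"],fr["side"]
tip=onz(t,220+438/5-.4,140+221/5-.4,5); rear=onz(t,220+482/5-.4,140+378/5-.4,5)
d=tip-rear; print("tip",tip,"rear",rear,np.linalg.norm(d),np.degrees(np.arctan2(d[1],d[0])))
u=d/np.linalg.norm(d); print("origin",tip-91*u)
# stand corners z=15 
c=[onz(t,220+a/5-.4,140+b/5-.4,14.5) for a,b in [(42,245),(172,293),(240,118),(112,70)]]
for i in range(4):
    e=c[(i+1)%4]-c[i]; print(c[i].round(1),np.linalg.norm(e).round(1),np.degrees(np.arctan2(e[1],e[0])).round(1))
print("cap top",onz(t,249.81,162.66,98), two(t,(249.81,162.66),s,(264.57,174.4)))
print(onz(t,249.4,163,103))
st=env.state(); Rt=R.from_euler('xyz',st["ee_rot"],degrees=True).as_matrix()
f=env.grab_frame("wrist"); K,e,A=cam(f)
print("cam in tool",Rt.T@(e-st["ee_pos"])); print(R.from_matrix(Rt.T@A).as_matrix().round(4))
E
```

```text
tip [ 548.77492654 -208.87478863    5.        ] rear [ 443.70182585 -238.75550597    5.        ] 109.23925008020453 15.87470642223809
origin [ 461.24547027 -233.76643954    5.        ]
[523.6  55.4  14.5] 92.5 -108.9
[493.6 -32.1  14.5] 127.5 -19.3
[613.9 -74.3  14.5] 92.6 70.4
[644.9  12.9  14.5] 128.5 160.7
cap top [593.83412281 -17.16752016  98.        ] (array([594.33835134, -17.97680106, 101.85521958]), np.float64(3.1316953790878004))
[591.48039593 -16.07471732 103.        ]
cam in tool [-8.14820014e-02 -6.78402610e+01 -1.68931517e+02]
[[ 1.000e+00 -6.000e-04  5.000e-04]
 [-5.000e-04 -9.698e-01 -2.440e-01]
 [ 6.000e-04  2.440e-01 -9.698e-01]]
```

Two things have the blade's shape. The grey steel one with a black upright grip is at top (313,203). The yellow one with a yellow grip is at top (346,239). The grey one fits the description, and the enlarged crop confirms it. The stand and the orange cap are at top (248,176) and (250,163). Measured stand: corner lengths 92 x 128 mm, yaw about -19.3°, and the axis agrees with the cap to about 2 mm.

```bash
cat > plan.py <<'E'
from h import *
def plan(target,yaw,n,show=True):
    st=env.state(); p=np.array(st["ee_pos"]); y=st["ee_rot"][2]
    d=(np.array(target)-p)/n; dy=((yaw-y+180)%360-180)/n
    print("from",p.round(1),st["ee_rot"].round(2),"dyaw/row",round(dy,2),"total",(np.array(target)-p).round(1))
    for i in range(n):
        a=np.radians(y+dy*i)
        print(i,"az",round(-dy,1),"shift",round(d[0]*np.cos(a)+d[1]*np.sin(a),1),round(d[0]*np.sin(a)-d[1]*np.cos(a),1),round(-d[2],1))
E
python3 - <<'E'
from plan import *
plan([450,-234,190],-74,15)
E
```

```text
from [150.4 554.8 213.7] [-1.800e+02  3.000e-02  7.483e+01] dyaw/row -9.92 total [ 299.6 -788.8  -23.7]
0 az 9.9 shift -45.5 33.0 1.6
1 az 9.9 shift -39.2 40.4 1.6
2 az 9.9 shift -31.6 46.5 1.6
3 az 9.9 shift -23.1 51.3 1.6
4 az 9.9 shift -13.9 54.5 1.6
5 az 9.9 shift -4.3 56.1 1.6
6 az 9.9 shift 5.4 56.0 1.6
7 az 9.9 shift 15.0 54.2 1.6
8 az 9.9 shift 24.1 50.8 1.6
9 az 9.9 shift 32.5 45.9 1.6
10 az 9.9 shift 39.9 39.6 1.6
11 az 9.9 shift 46.1 32.2 1.6
12 az 9.9 shift 51.0 23.7 1.6
13 az 9.9 shift 54.3 14.6 1.6
14 az 9.9 shift 56.0 5.0 1.6
```

Request:
{"method": "servo_tool", "body": {
  "plan": [
    [[0,0,10],[-45,33,1.5],91],
    [[0,0,10],[-39,40,1.5],91],
    [[0,0,10],[-31.5,46.5,1.5],91],
    [[0,0,10],[-23,51,1.5],91],
    [[0,0,10],[-14,54.5,1.5],91],
    [[0,0,10],[-4,56,1.5],91],
    [[0,0,10],[5.5,56,1.5],91],
    [[0,0,10],[15,54,1.5],91],
    [[0,0,10],[24,51,1.5],91],
    [[0,0,10],[32.5,46,1.5],91]
  ],
  "squeeze": 15
}}

```text
time_s: 1.55
ee_pos: [339.8, 13.2, 198.8]
ee_rot: [-179.6, -0.4, -27.9]
force: [1.6, 1.1, 0.4]
gripper_width: 91.2
```

```bash
python3 - <<'E'
from plan import *
plan([448,-238,190],-74,8)
f=env.grab_frame("wrist"); cv2.imwrite("pics/w1.png",f["pixels"][:,:,::-1])
E
```

```text
from [339.8  13.2 198.8] [-179.6    -0.41  -27.93] dyaw/row -5.76 total [ 108.2 -251.2   -8.8]
0 az 5.8 shift 26.7 21.4 1.1
1 az 5.8 shift 28.7 18.6 1.1
2 az 5.8 shift 30.4 15.7 1.1
3 az 5.8 shift 31.8 12.5 1.1
4 az 5.8 shift 32.9 9.3 1.1
5 az 5.8 shift 33.7 5.9 1.1
6 az 5.8 shift 34.1 2.5 1.1
7 az 5.8 shift 34.2 -0.9 1.1
```

View pics/w1.png

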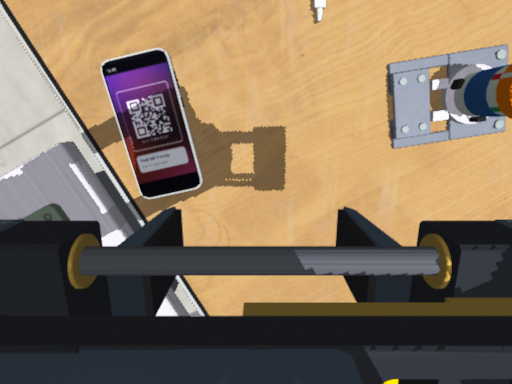

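The wrist image shows the phone at (150,120) and the stand at (450,100), with the gripper open. Moving on to the blade.

Request:
{"method": "servo_tool", "body": {
  "plan": [
    [[0,0,6],[26.5,21.5,1],91],
    [[0,0,6],[28.5,18.5,1],91],
    [[0,0,6],[30.5,15.5,1],91],
    [[0,0,6],[32,12.5,1],91],
    [[0,0,6],[33,9,1],91],
    [[0,0,6],[33.5,6,1],91],
    [[0,0,6],[34,2.5,1],91],
    [[0,0,5],[34,-1,1],91],
    [[0,0,0],[10,0,0],91],
    [[0,0,0],[0,0,0],91]
  ]
}}

```text
time_s: 2.85
ee_pos: [444.7, -267.0, 192.5]
ee_rot: [-179.3, -0.2, -77.2]
force: [-0.1, 0.2, -0.3]
gripper_width: 90.7
```

```bash
python3 - <<'E'
from plan import *
import pickle
f=env.grab_frame("wrist"); cv2.imwrite("pics/w2.png",f["pixels"][:,:,::-1]); pickle.dump(f,open("w2.pkl","wb"))
print(env.state()["ee_pos"],env.state()["ee_rot"])
E
```

```text
[ 444.54749612 -266.57031737  192.55367929] [-179.32593938   -0.20913154  -77.20866851]
```

View pics/w2.png

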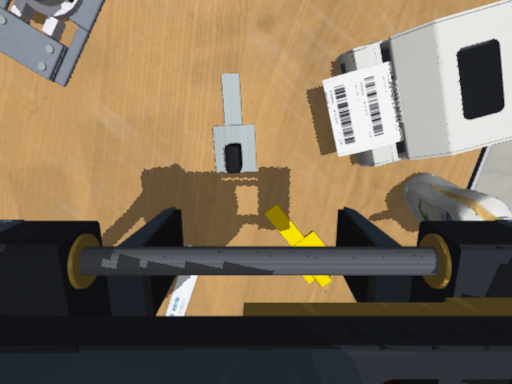

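The steel blade is at (233,73)–(235,172), with its black grip at (234,157). The yellow look-alike is at (300,245), and the stand's corner is at the upper left.

```bash
cat > blade.py <<'E'
from h import *
def blade(f,box,grip_z=None):
    x0,x1,y0,y1=box
    hsv=cv2.cvtColor(f["pixels"],cv2.COLOR_RGB2HSV); H,S,V=[hsv[...,i].astype(int) for i in range(3)]
    m=np.zeros(S.shape,np.uint8); m[y0:y1,x0:x1]=((S<45)&(V>110))[y0:y1,x0:x1]
    n,lab,st,ce=cv2.connectedComponentsWithStats(m); i=1+np.argmax(st[1:,4]); ys,xs=np.where(lab==i)
    print("px",st[i])
    P=np.array([onz(f,x,y,5)[:2] for x,y in zip(xs,ys)])
    (cx,cy),(w,h),a=cv2.minAreaRect(P.astype(np.float32)); print("rect",cx,cy,w,h,a)
    return P
E
python3 - <<'E'
from blade import *
import pickle
f=pickle.load(open("w2.pkl","rb"))
P=blade(f,(205,265,65,180))
# axis from tongue: iterate; direction initial 16 deg
th=np.radians(15)
for k in range(5):
    u=np.array([np.cos(th),np.sin(th)]);v=np.array([-u[1],u[0]])
    s=P@u;t=P@v
    smax=s.max()
    sel=(s<smax-3)&(s>smax-50)
    # edge midline per s bin
    b=np.arange(smax-50,smax-3,3.); mid=[];w=[]
    for q in b:
        k2=(s>=q)&(s<q+3); mid.append((t[k2].max()+t[k2].min())/2); w.append(np.ptp(t[k2]))
    sl,ic=np.polyfit(b+1.5,mid,1); th+=np.arctan(sl)
u=np.array([np.cos(th),np.sin(th)]);v=np.array([-u[1],u[0]])
s=P@u;t=P@v
print("yaw",np.degrees(th),"tongue w",np.mean(w),"len",np.ptp(s))
tm=np.median(mid); sh=s<smax-70
print("tongue mid",np.mean(mid),"shoulder mid",(t[sh].max()+t[sh].min())/2,np.ptp(t[sh]))
for so in (s.max()-91+.4,s.min()+20-.4):
    print("origin",so*u+np.mean(mid)*v)
E
```

```text
px [ 213   73   44  100 2395]
rect 498.26727294921875 -225.57928466796875 110.40335083007812 47.54807662963867 15.508488655090332
yaw 15.612309306100453 tongue w 19.223650814299308 len 110.42699163993672
tongue mid -351.30610748204185 shoulder mid -351.29358884662827 47.575444855367266
origin [ 464.17088987 -235.05782222]
origin [ 463.95227314 -235.11891174]
```

```bash
cat >> plan.py <<'E'
def delta(target,yaw):
    st=env.state(); Rt=R.from_euler('xyz',st["ee_rot"],degrees=True); Rd=R.from_euler('xyz',[180,0,yaw],degrees=True)
    print("pos",st["ee_pos"].round(2),"rot",st["ee_rot"].round(2),"F",st["force"].round(1),"T",st["torque"].round(2),"w",round(st["gripper_width"],2),"t",st["time_s"],"q",st["qpos"].round(0))
    print("turn",(Rt.inv()*Rd).as_rotvec(degrees=True).round(2),"shift",Rt.inv().apply(np.array(target)-st["ee_pos"]).round(2))
E
python3 - <<'E'
from plan import *
delta([464,-235,12],-74.4)
E
```

```text
pos [ 444.55 -266.57  192.55] rot [-179.33   -0.21  -77.21] F [0.1 0.3 0.1] T [-0.08  0.11  0.01] w 91.17 t 2.9 q [-32.  14.  99.   0.  66.  45.]
turn [-0.67 -0.23 -2.81] shift [-27.14 -23.83 180.75]
```

Request:
{"method": "servo_tool", "body": {
  "plan": [
    [[-0.7,-0.2,-2.8],[-13,-12,0],91],
    [[0,0,0],[-13,-11,20],91],
    [[0,0,0],[0,0,30],91],
    [[0,0,0],[0,0,30],91],
    [[0,0,0],[0,0,30],91],
    [[0,0,0],[0,0,20],91],
    [[0,0,0],[0,0,8],91],
    [[0,0,0],[0,0,0],91],
    [[0,0,0],[0,0,0],91],
    [[0,0,0],[0,0,0],91]
  ]
}}

```text
time_s: 4.15
ee_pos: [459.7, -225.3, 56.0]
ee_rot: [-179.8, -0.1, -73.5]
force: [-0.5, 0.1, -0.4]
gripper_width: 91.1
```

```bash
python3 - <<'E'
from plan import *
delta([464,-235,12],-74.4)
f=env.grab_frame("wrist"); cv2.imwrite("pics/w3.png",f["pixels"][:,:,::-1])
E
```

```text
pos [ 459.75 -225.27   56.04] rot [-1.7977e+02 -1.0000e-01 -7.3500e+01] F [-0.5  0.1 -0.4] T [-0.03  0.17  0.02] w 91.06 t 4.15 q [-27.  22. 111.   0.  48.  46.]
turn [-0.23 -0.1   0.9 ] shift [10.46 -1.14 44.06]
```

View pics/w3.png

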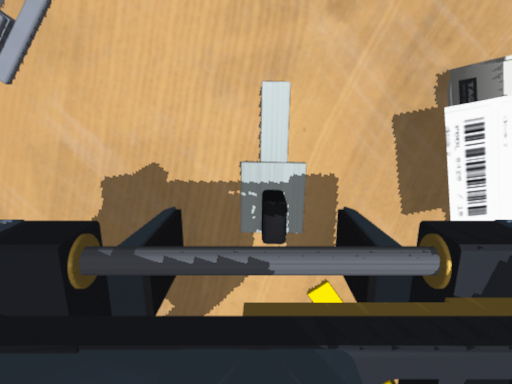

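The blade is centred at about (274,150), with its grip at (274,215) between the open jaws.

Request:
{"method": "servo_tool", "body": {
  "plan": [
    [[-0.2,-0.1,0.9],[6,0,8],91],
    [[0,0,0],[2,0,14],91],
    [[0,0,0],[0,0,12],91],
    [[0,0,0],[0,0,4],91],
    [[0,0,0],[0,0,0],91],
    [[0,0,0],[0,0,0],91],
    [[0,0,0],[0,0,0],91],
    [[0,0,0],[0,0,0],91],
    [[0,0,0],[0,0,0],91],
    [[0,0,0],[0,0,0],91]
  ]
}}

```text
time_s: 5.45
ee_pos: [462.7, -234.0, 16.0]
ee_rot: [-179.9, -0.0, -74.5]
force: [-0.0, -0.6, -0.3]
gripper_width: 91.1
```

```bash
python3 - <<'E'
from plan import *
delta([464,-235,12],-74.4)
E
```

```text
pos [ 462.67 -234.     15.95] rot [-1.7992e+02 -5.0000e-02 -7.4490e+01] F [-0.  -0.6 -0.3] T [-0.03  0.2  -0.05] w 91.12 t 5.45 q [-28.  25. 112.   0.  43.  46.]
turn [-0.08 -0.05 -0.09] shift [ 1.31 -1.01  3.95]
```

Request:
{"method": "servo_tool", "body": {
  "plan": [
    [[0,0,0],[1,-1,2],91],
    [[0,0,0],[0,0,1],60],
    [[0,0,0],[0,0,0],30],
    [[0,0,0],[0,0,0],10],
    [[0,0,0],[0,0,0],10],
    [[0,0,0],[0,0,0],10],
    [[0,0,0],[0,0,0],10],
    [[0,0,0],[0,0,0],10],
    [[0,0,0],[0,0,0],10],
    [[0,0,0],[0,0,0],10]
  ],
  "squeeze": 30
}}

```text
time_s: 6.7
ee_pos: [464.0, -234.7, 12.8]
ee_rot: [-179.9, -0.0, -74.5]
force: [-0.0, -0.1, -1.3]
gripper_width: 15.7
```

```bash
python3 - <<'E'
from plan import *
import pickle
delta([464,-235,12],-74.4)
f=env.grab_frame("wrist"); cv2.imwrite("pics/w4.png",f["pixels"][:,:,::-1]);pickle.dump(f,open("w4.pkl","wb"))
E
```

```text
pos [ 463.99 -234.72   12.76] rot [-1.7992e+02 -5.0000e-02 -7.4490e+01] F [-0.  -0.1 -1.3] T [-0.04  0.14 -0.03] w 15.69 t 6.7 q [-28.  26. 112.   0.  42.  46.]
turn [-0.08 -0.05 -0.09] shift [0.27 0.07 0.76]
```

View pics/w4.png

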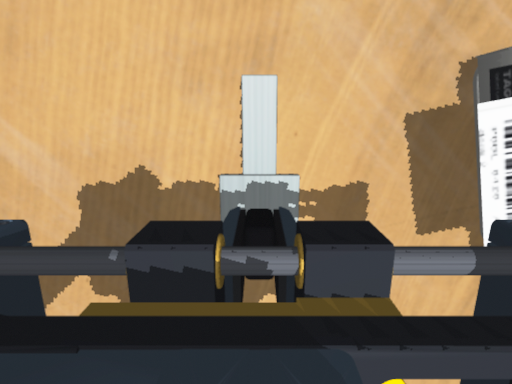

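The jaws are closed on the grip (15.7 mm), and the tongue runs from (259,75) to (259,175). Next I measure the blade in the tool frame and plan the route.

```bash
cat >> blade.py <<'E'
def tongue(f,rows,cols,z=5,S0=60,V0=120):
    hsv=cv2.cvtColor(f["pixels"],cv2.COLOR_RGB2HSV); S=hsv[...,1].astype(int);V=hsv[...,2].astype(int)
    L=[];W=[]
    for r in range(*rows):
        c=[x for x in range(*cols) if S[r,x]<S0 and V[r,x]>V0]
        if len(c)<5: continue
        a=onz(f,min(c)-.5,r,z);b=onz(f,max(c)+.5,r,z); L.append((a+b)[:2]/2);W.append(np.linalg.norm(a-b))
    L=np.array(L); d=L[0]-L[-1]; vx,vy,x,y=cv2.fitLine(L.astype(np.float32),cv2.DIST_HUBER,0,.01,.01).ravel()
    if vx*d[0]+vy*d[1]<0: vx,vy=-vx,-vy
    return np.array([x,y]),np.array([vx,vy]),np.median(W)
E
python3 - <<'E'
from blade import *
from plan import *
import pickle
f=pickle.load(open("w4.pkl","rb"))
p,d,w=tongue(f,(80,170),(225,290)); print(p,np.degrees(np.arctan2(d[1],d[0])),w)
tcp=env.state()["ee_pos"][:2]; n=np.array([-d[1],d[0]]); print("lateral TCP-axis",(tcp-p)@n)
# tip row
S=cv2.cvtColor(f["pixels"],cv2.COLOR_RGB2HSV)[:,259,1]; print(S[65:85],S[168:182])
for r in (75,175):
    q=onz(f,259,r-.5,5); print(r,q,(q[:2]-tcp)@d)
us=np.array([np.cos(np.radians(-19.3)),np.sin(np.radians(-19.3))]); st=np.array([592,-17])
print("pre",st-205*us,"home",st-123*us)
plan([*(st-205*us),12.8],-109.3,10)
E
```

```text
[ 519.6144  -219.77826] 15.534045 19.735420089470853
lateral TCP-axis 0.4962061521573397
[118 119 120 123 121 120 119 116 115  76   8  13   9  10   9   9  10  10
  10  10] [14 15 14 13 14 16 16 15 16 17 17 15 15 15]
75 [ 551.5790601  -210.89323816    5.        ] 90.76638492420835
175 [ 498.56908606 -225.62735653    5.        ] 35.74682908989467
pre [398.52080493  50.75545051] home [475.91248296  23.6532703 ]
from [ 464.  -234.7   12.8] [-1.7993e+02 -5.0000e-02 -7.4490e+01] dyaw/row -3.48 total [-65.5 285.5   0. ]
0 az 3.5 shift -29.3 -1.3 -0.0
1 az 3.5 shift -29.3 0.5 -0.0
2 az 3.5 shift -29.2 2.2 -0.0
3 az 3.5 shift -29.0 4.0 -0.0
4 az 3.5 shift -28.7 5.8 -0.0
5 az 3.5 shift -28.3 7.5 -0.0
6 az 3.5 shift -27.8 9.2 -0.0
7 az 3.5 shift -27.2 10.9 -0.0
8 az 3.5 shift -26.5 12.5 -0.0
9 az 3.5 shift -25.7 14.1 -0.0
```

Request:
{"method": "servo_tool", "body": {
  "plan": [
    [[0,0,3.5],[-15,-1,0],10],
    [[0,0,3.5],[-29,0,0],10],
    [[0,0,3.5],[-29,1.5,0],10],
    [[0,0,3.5],[-29,3,0],10],
    [[0,0,3.5],[-29,5,0],10],
    [[0,0,3.5],[-28,7,0],10],
    [[0,0,3.5],[-28,9,0],10],
    [[0,0,3],[-24,10,0],10],
    [[0,0,2],[-12,5,0],10],
    [[0,0,0],[0,0,0],10]
  ]
}}

```text
time_s: 8.0
ee_pos: [422.2, -10.7, 13.6]
ee_rot: [-179.1, -0.5, -105.1]
force: [-4.0, -8.9, 1.9]
gripper_width: 19.3
```

```bash
python3 - <<'E'
from blade import *
from plan import *
import pickle
delta([398.5,50.8,12.8],-109.3)
f=env.grab_frame("wrist"); cv2.imwrite("pics/w5.png",f["pixels"][:,:,::-1]);pickle.dump(f,open("w5.pkl","wb"))
t=env.grab_frame("top"); crop(t,200,360,130,280,4,"t5.png")
E
```

```text
pos [422.16 -10.68  13.56] rot [-179.15   -0.49 -105.09] F [-4.  -8.9  1.9] T [-1.79  0.77 -0.8 ] w 19.32 t 8.0 q [ -2.  19. 125.  -1.  36. 104.]
turn [-0.87 -0.46  4.22] shift [-53.21  38.85  -0.27]
```

View pics/w5.png

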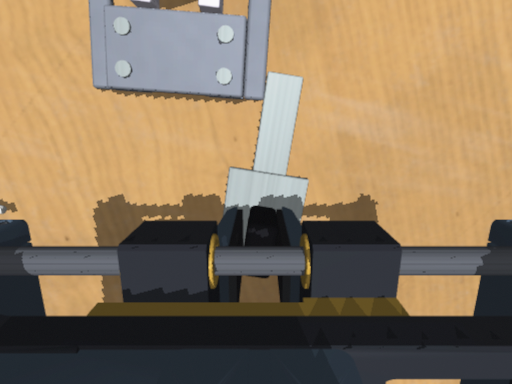

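I should have checked the sweep: the tongue tip touched the side of the stand block at about (268,95), with about 10 N. The blade cocked about 8° in the grip. I'll back it off sideways and to the rear first.

Request:
{"method": "servo_tool", "body": {
  "plan": [
    [[0,0,0],[8,0,0],10],
    [[0,0,0],[6,0,0],10],
    [[0,0,0],[0,15,0],10],
    [[0,0,0],[0,20,0],10],
    [[0,0,0],[0,15,0],10],
    [[0,0,0],[0,0,0],10],
    [[0,0,0],[0,0,0],10],
    [[0,0,0],[0,0,0],10],
    [[0,0,0],[0,0,0],10],
    [[0,0,0],[0,0,0],10]
  ]
}}

```text
time_s: 9.35
ee_pos: [367.4, -11.1, 13.1]
ee_rot: [-179.2, -0.5, -105.2]
force: [-0.8, 0.5, 2.9]
gripper_width: 16.2
```

```bash
python3 - <<'E'
from blade import *
from plan import *
import pickle
delta([398.5,50.8,12.8],-109.3)
f=env.grab_frame("wrist"); cv2.imwrite("pics/w6.png",f["pixels"][:,:,::-1]);pickle.dump(f,open("w6.pkl","wb"))
E
```

```text
pos [367.37 -11.07  13.11] rot [-179.17   -0.45 -105.16] F [-0.8  0.5  2.9] T [0.15 0.41 0.02] w 16.21 t 9.35 q [ -3.  15. 131.  -1.  33. 103.]
turn [-0.85 -0.42  4.14] shift [-6.786e+01 -1.387e+01 -2.000e-02]
```

View pics/w6.png

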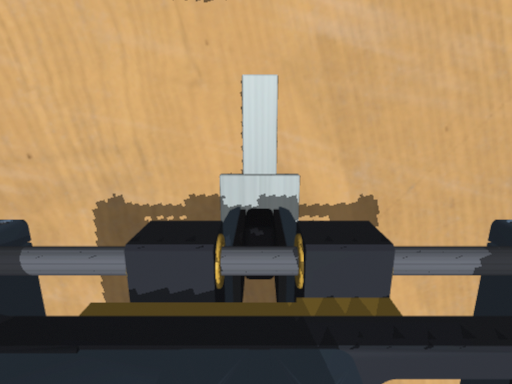

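The blade squared itself in the grip again: tongue (259,75)–(259,175) and width 16.2 mm, as before. Next I move sideways in front of the slot, well clear of the block, and correct the tilt.

Request:
{"method": "servo_tool", "body": {
  "plan": [
    [[-0.4,-0.2,1],[-8,0,0],10],
    [[-0.2,-0.1,1],[-14,0,0],10],
    [[-0.2,-0.1,1],[-14,0,0],10],
    [[0,0,1],[-14,0,0],10],
    [[0,0,0],[-9,0,0],10],
    [[0,0,0],[-3,0,0],10],
    [[0,0,0],[0,0,0],10],
    [[0,0,0],[0,0,0],10],
    [[0,0,0],[0,0,0],10],
    [[0,0,0],[0,0,0],10]
  ]
}}

```text
time_s: 10.65
ee_pos: [388.0, 50.7, 12.8]
ee_rot: [-179.9, 0.0, -109.5]
force: [0.2, 1.3, 0.6]
gripper_width: 15.7
```

```bash
python3 - <<'E'
from blade import *
from plan import *
import pickle
delta([398.5,50.8,12.8],-109.3)
f=env.grab_frame("wrist"); cv2.imwrite("pics/w7.png",f["pixels"][:,:,::-1]);pickle.dump(f,open("w7.pkl","wb"))
E
```

```text
pos [388.03  50.68  12.77] rot [-1.7994e+02  4.0000e-02 -1.0951e+02] F [0.2 1.3 0.6] T [0.22 0.24 0.02] w 15.7 t 10.65 q [  6.  17. 128.   0.  35. 115.]
turn [-0.06  0.04 -0.21] shift [-3.61 -9.83 -0.02]
```

View pics/w7.png

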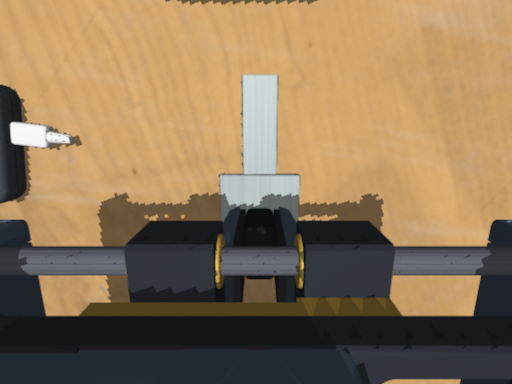

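Request:
{"method": "servo_tool", "body": {
  "plan": [
    [[0,0,0],[-2,-6,0],10],
    [[0,0,0],[-1,-6,0],10],
    [[0,0,0],[0,-4,0],10],
    [[0,0,0],[0,0,0],10],
    [[0,0,0],[0,0,0],10],
    [[0,0,0],[0,0,0],10],
    [[0,0,0],[0,0,0],10],
    [[0,0,0],[0,0,0],10],
    [[0,0,0],[0,0,0],10],
    [[0,0,0],[0,0,0],10]
  ]
}}

```text
time_s: 11.95
ee_pos: [398.7, 47.5, 12.9]
ee_rot: [179.5, -0.2, -109.5]
force: [-0.4, 0.2, 2.1]
gripper_width: 15.7
```

```bash
python3 - <<'E'
from blade import *
from plan import *
import pickle
delta([398.5,50.8,12.8],-109.3)
f=env.grab_frame("wrist"); cv2.imwrite("pics/w8.png",f["pixels"][:,:,::-1]);pickle.dump(f,open("w8.pkl","wb"))
crop(f,130,390,0,120,3,"c8.png")
E
```

```text
pos [398.65  47.53  12.94] rot [ 179.47   -0.23 -109.51] F [-0.4  0.2  2.1] T [0.03 0.06 0.06] w 15.71 t 11.95 q [  5.  18. 127.   0.  36. 115.]
turn [ 0.53 -0.23 -0.21] shift [-3.03  1.23  0.14]
```

View pics/c8.png

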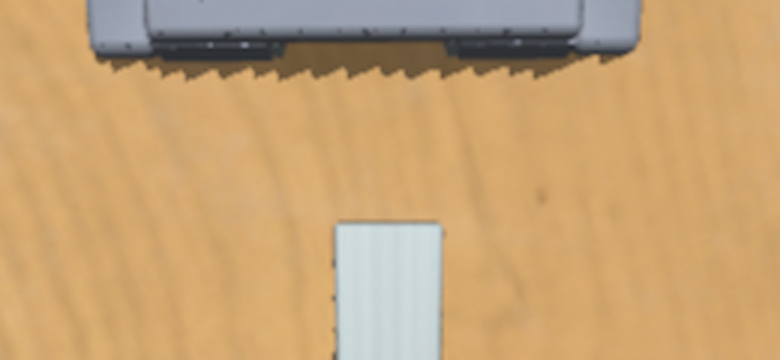

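The slot mouth shows as the dark gap at crop x 284–450. The block's top front edge runs from (148,38) to (582,35), and the tongue tip is at (388,222). The tongue is a few mm to the right of the slot line.

```bash
python3 - <<'E'
from blade import *
from plan import *
import pickle
f=pickle.load(open("w8.pkl","rb"))
g=lambda x,y,z: onz(f,130+(x+.5)/3-.5,(y+.5)/3-.5,z)[:2]
tcp=env.state()["ee_pos"][:2]
p,d,w=tongue(f,(80,170),(225,290)); yb=np.degrees(np.arctan2(d[1],d[0])); n=np.array([-d[1],d[0]])
print("blade yaw",yb,w,"lat TCP-axis",(tcp-p)@n)
for nm,a,b in [("blocktop",g(149,40,14.5),g(581,36,14.5)),("plate",g(91,56,15),g(639,52,15)),("plate15",g(90,50,15),g(640,46,15)),("mouth z9",g(284,45,9),g(450,41,9)),("mouth base z0",g(284,58,0),g(450,54,0))]:
    e=a-b; m=(a+b)/2; th=np.degrees(np.arctan2(e[1],e[0]))-90
    print(nm,"len",np.linalg.norm(e).round(1),"yaw",th.round(2),"mid",m.round(1),"lat rel blade axis",((m-p)@n).round(2),"ahead of TCP",((m-tcp)@d).round(1))
E
```

```text
blade yaw -19.488562 19.719901014473606 lat TCP-axis 0.104884048962812
blocktop len 70.1 yaw -18.93 mid [511.3  11.5] lat rel blade axis 3.76 ahead of TCP 118.2
plate len 89.0 yaw -19.04 mid [508.9  12.4] lat rel blade axis 3.75 ahead of TCP 115.7
plate15 len 89.1 yaw -19.04 mid [509.8  12.1] lat rel blade axis 3.74 ahead of TCP 116.6
mouth z9 len 27.9 yaw -18.17 mid [511.9  11.1] lat rel blade axis 3.54 ahead of TCP 119.0
mouth base z0 len 29.4 yaw -18.17 mid [512.4  11.1] lat rel blade axis 3.7 ahead of TCP 119.4
```

Request:
{"method": "servo_tool", "body": {
  "plan": [
    [[0.3,-0.1,-0.4],[-2,0,0],10],
    [[0.2,-0.1,-0.2],[-2,0,0],10],
    [[0,0,0],[-1,0,0],10],
    [[0,0,0],[0,0,0],10],
    [[0,0,0],[0,0,0],10],
    [[0,0,0],[0,-3,0],10],
    [[0,0,0],[0,-5,0],10],
    [[0,0,0],[0,-5,0],10],
    [[0,0,0],[0,0,0],10],
    [[0,0,0],[0,0,0],10]
  ]
}}

```text
time_s: 13.25
ee_pos: [408.8, 48.7, 12.9]
ee_rot: [179.5, -0.1, -109.0]
force: [-2.4, 0.4, 1.3]
gripper_width: 16.0
```

```bash
python3 - <<'E'
from blade import *
from plan import *
import pickle
m=np.array([511.5,11.5]); us=np.array([np.cos(np.radians(-19)),np.sin(np.radians(-19))])
delta([*(m-us*35),12.8],-109)
f=env.grab_frame("wrist"); pickle.dump(f,open("w9.pkl","wb"))
crop(f,130,390,0,120,3,"c9.png")
p,d,w=tongue(f,(80,170),(225,290)); n=np.array([-d[1],d[0]]); print("blade yaw",np.degrees(np.arctan2(d[1],d[0])),"lat of mouth",(m-p)@n)
E
```

```text
pos [408.84  48.66  12.88] rot [ 1.7950e+02 -1.3000e-01 -1.0896e+02] F [-2.4  0.4  1.3] T [-0.12  0.25 -0.04] w 15.97 t 13.25 q [  5.  19. 125.   0.  36. 114.]
turn [ 0.5  -0.13  0.04] shift [  1.77 -74.16  -0.55]
blade yaw -19.197758 lat of mouth -1.4852404122941607
```

View pics/c9.png

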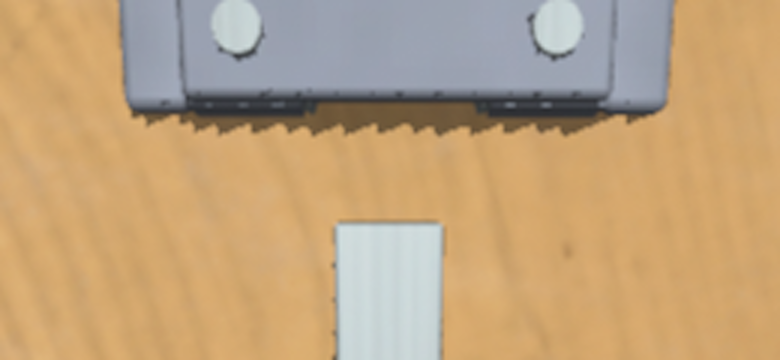

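The slot mouth is at crop x 315–477 and the tongue centre at crop x 389, with the gap below the mouth now about 14 mm. I measure again from this view.

```bash
cat > m.py <<'E'
from blade import *
from plan import *
def meas(f,tcp,items,rows=(80,170)):
    g=lambda x,y,z: onz(f,130+(x+.5)/3-.5,(y+.5)/3-.5,z)[:2]
    p,d,w=tongue(f,rows,(225,290)); yb=np.degrees(np.arctan2(d[1],d[0])); n=np.array([-d[1],d[0]])
    print("blade yaw",yb,w)
    for a,b,z in items:
        a=g(*a,z);b=g(*b,z);e=a-b; m=(a+b)/2; th=np.degrees(np.arctan2(e[1],e[0]))-90
        print("len",np.linalg.norm(e).round(1),"yaw",th.round(2),"mid",m.round(1),"lat",((m-p)@n).round(2),"ahead",((m-tcp)@d).round(1))
E
python3 - <<'E'
from m import *
import pickle
f=pickle.load(open("w9.pkl","rb"))
meas(f,env.state()["ee_pos"][:2],[((185,98),(612,95),14.5),((128,108),(668,104),15),((315,103),(477,102),9)])
E
```

```text
blade yaw -19.197758 19.691837094171465
len 70.3 yaw -18.53 mid [511.9  11.4] lat -1.48 ahead 109.6
len 88.8 yaw -18.51 mid [510.4  12. ] lat -1.4 ahead 108.0
len 27.6 yaw -18.57 mid [512.3  11.6] lat -1.12 ahead 109.9
```

Request:
{"method": "servo_tool", "body": {
  "plan": [
    [[0.4,-0.1,-0.4],[1,0,0],10],
    [[0,0,0],[1,0,0],10],
    [[0,0,0],[0,0,0],10],
    [[0,0,0],[0,0,0],10],
    [[0,0,0],[0,-4,0],10],
    [[0,0,0],[0,-4,0],10],
    [[0,0,0],[0,-3,0],10],
    [[0,0,0],[0,0,0],10],
    [[0,0,0],[0,0,0],10],
    [[0,0,0],[0,0,0],10]
  ]
}}

```text
time_s: 14.55
ee_pos: [415.6, 43.4, 12.8]
ee_rot: [179.5, -0.1, -108.5]
force: [-1.2, 0.9, 2.5]
gripper_width: 15.8
```

```bash
python3 - <<'E'
from m import *
import pickle
delta([478.5,22.8,12.8],-108.8)
f=env.grab_frame("wrist"); pickle.dump(f,open("w10.pkl","wb"))
crop(f,130,390,0,120,3,"c10.png")
meas(f,env.state()["ee_pos"][:2],[])
p,d,w=tongue(f,(80,170),(225,290)); n=np.array([-d[1],d[0]]); print("lat of mouth",(np.array([511.9,11.4])-p)@n)
E
```

```text
pos [415.62  43.42  12.79] rot [ 1.7952e+02 -1.1000e-01 -1.0855e+02] F [-1.2  0.9  2.5] T [ 0.05  0.21 -0.  ] w 15.79 t 14.55 q [  4.  19. 125.   0.  37. 113.]
turn [ 0.48 -0.11  0.25] shift [ -0.45 -66.17  -0.56]
blade yaw -18.520489 19.721649656835808
lat of mouth 0.3227916776375803
```

View pics/c10.png

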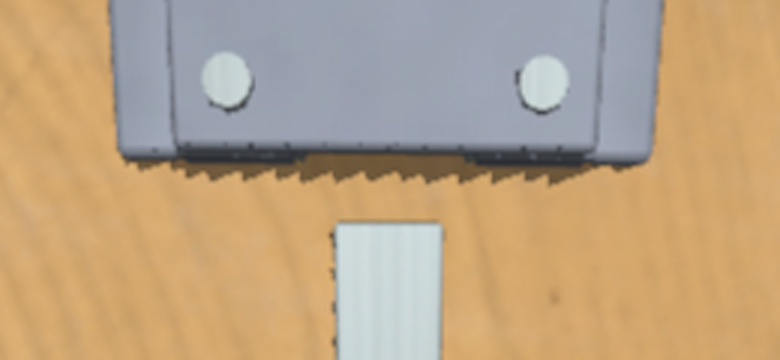

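```bash
python3 - <<'E'
from m import *
import pickle
f=pickle.load(open("w10.pkl","rb"))
meas(f,env.state()["ee_pos"][:2],[((175,148),(597,149),14.5),((120,157),(652,158),15),((303,153),(466,154),9),((227,80),(543,82),15)])
E
```

```text
blade yaw -18.520489 19.721649656835808
len 70.4 yaw -18.61 mid [512.1  11.3] lat 0.33 ahead 101.7
len 88.6 yaw -18.59 mid [510.7  11.8] lat 0.32 ahead 100.2
len 28.1 yaw -18.81 mid [512.4  11.5] lat 0.61 ahead 101.9
len 51.6 yaw -18.81 mid [521.7   8.3] lat 0.5 ahead 111.7
```

The crop shows the slot mouth at x 303–466 and the tongue at 336–441, so they are aligned to 0.4 mm and 0.2°. I start inserting, with about 66 mm to go.

Request:
{"method": "servo_tool", "body": {
  "plan": [
    [[0.3,-0.1,0.1],[-0.4,-4,0],10],
    [[0,0,0],[0,-6,0],10],
    [[0,0,0],[0,-6,0],10],
    [[0,0,0],[0,-6,0],10],
    [[0,0,0],[0,-6,0],10],
    [[0,0,0],[0,-5,0],10],
    [[0,0,0],[0,-2,0],10],
    [[0,0,0],[0,0,0],10],
    [[0,0,0],[0,0,0],10],
    [[0,0,0],[0,0,0],10]
  ]
}}

```text
time_s: 15.85
ee_pos: [447.8, 32.2, 12.8]
ee_rot: [179.5, -0.1, -108.7]
force: [-2.3, -0.4, 3.1]
gripper_width: 16.2
```

```bash
python3 - <<'E'
from m import *
import pickle
delta([478.5,22.8,12.8],-108.7)
f=env.grab_frame("wrist"); pickle.dump(f,open("w11.pkl","wb"))
cv2.imwrite("pics/w11.png",f["pixels"][:,:,::-1])
E
```

```text
pos [447.76  32.15  12.77] rot [ 1.7954e+02 -1.0000e-01 -1.0867e+02] F [-2.3 -0.4  3.1] T [ 0.02  0.27 -0.05] w 16.19 t 15.85 q [  3.  21. 121.   0.  39. 111.]
turn [ 0.46 -0.1   0.03] shift [ -0.98 -32.12  -0.29]
```

View pics/w11.png

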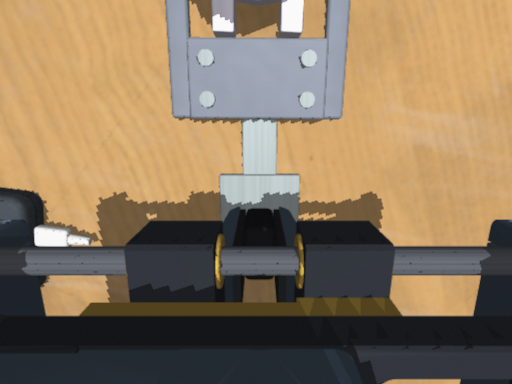

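The tongue is about 25 mm inside the slot, straight, with contact force under 4 N. About 32 mm remain.

Request:
{"method": "servo_tool", "body": {
  "plan": [
    [[0.2,0,0],[-0.2,-4,0],10],
    [[0,0,0],[0,-6,0],10],
    [[0,0,0],[0,-6,0],10],
    [[0,0,0],[0,-6,0],10],
    [[0,0,0],[0,-4,0],10],
    [[0,0,0],[0,-3,0],10],
    [[0,0,0],[0,-2,0],10],
    [[0,0,0],[0,-1,0],10],
    [[0,0,0],[0,0,0],10],
    [[0,0,0],[0,0,0],10]
  ]
}}

```text
time_s: 17.15
ee_pos: [473.1, 23.5, 13.1]
ee_rot: [179.1, -0.2, -108.7]
force: [-2.6, 0.9, 3.9]
gripper_width: 16.0
```

```bash
python3 - <<'E'
from m import *
import pickle
delta([478.5,22.8,12.8],-108.7)
f=env.grab_frame("wrist"); pickle.dump(f,open("w12.pkl","wb"))
crop(f,130,390,0,240,3,"c12.png")
E
```

```text
pos [473.1   23.55  13.09] rot [ 179.1    -0.18 -108.68] F [-2.6  0.9  3.9] T [0.03 0.3  0.02] w 16.04 t 17.15 q [  1.  23. 117.   0.  41. 110.]
turn [ 0.9  -0.18  0.02] shift [-1.02 -5.36  0.21]
```

View pics/c12.png

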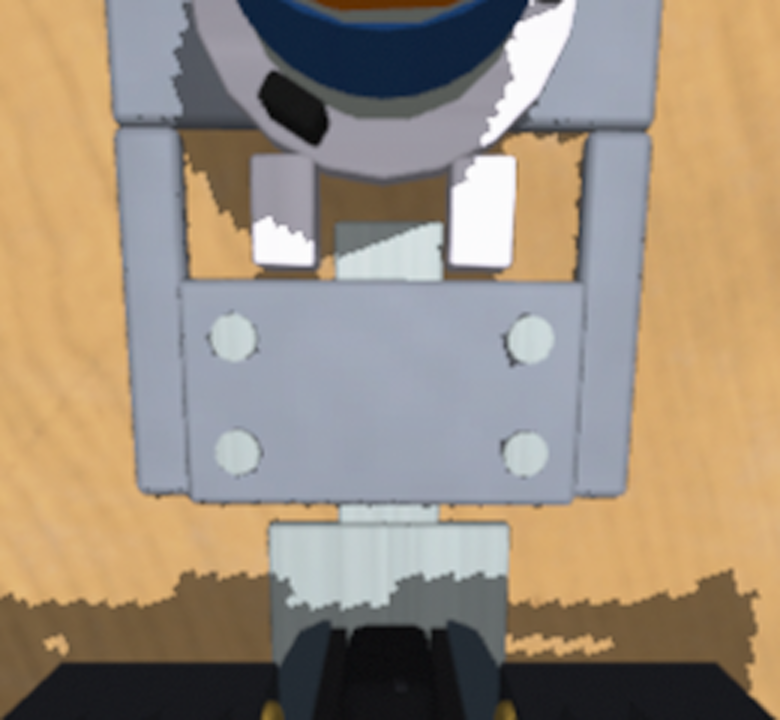

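The tip shows between the ears (crop 390,250), and the shoulders are about 5 mm short of the block (gap at crop rows 502–522). Next comes the final push.

Request:
{"method": "servo_tool", "body": {
  "plan": [
    [[0.4,0,0],[0,-3,0],10],
    [[0.2,0,0],[0,-3,0],10],
    [[0,0,0],[0,-2.5,0],10],
    [[0,0,0],[0,-2,0],10],
    [[0,0,0],[0,-2,0],10],
    [[0,0,0],[0,-2,0],10],
    [[0,0,0],[0,-2,0],10],
    [[0,0,0],[0,-2,0],10],
    [[0,0,0],[0,-2,0],10],
    [[0,0,0],[0,-2,0],10]
  ]
}}

```text
time_s: 18.45
ee_pos: [477.9, 21.9, 12.7]
ee_rot: [177.6, -0.3, -108.8]
force: [-6.7, 5.0, 7.3]
gripper_width: 15.7
```

```bash
python3 - <<'E'
from m import *
import pickle
delta([478.5,22.8,12.8],-108.7)
f=env.grab_frame("wrist"); pickle.dump(f,open("w13.pkl","wb"))
crop(f,130,390,0,240,3,"c13.png")
E
```

```text
pos [477.87  21.86  12.68] rot [ 177.59   -0.34 -108.77] F [-6.7  5.   7.3] T [0.64 0.94 0.19] w 15.72 t 18.45 q [  1.  24. 116.   1.  43. 109.]
turn [ 2.41 -0.34 -0.08] shift [-1.09 -0.28 -0.14]
```

View pics/c13.png

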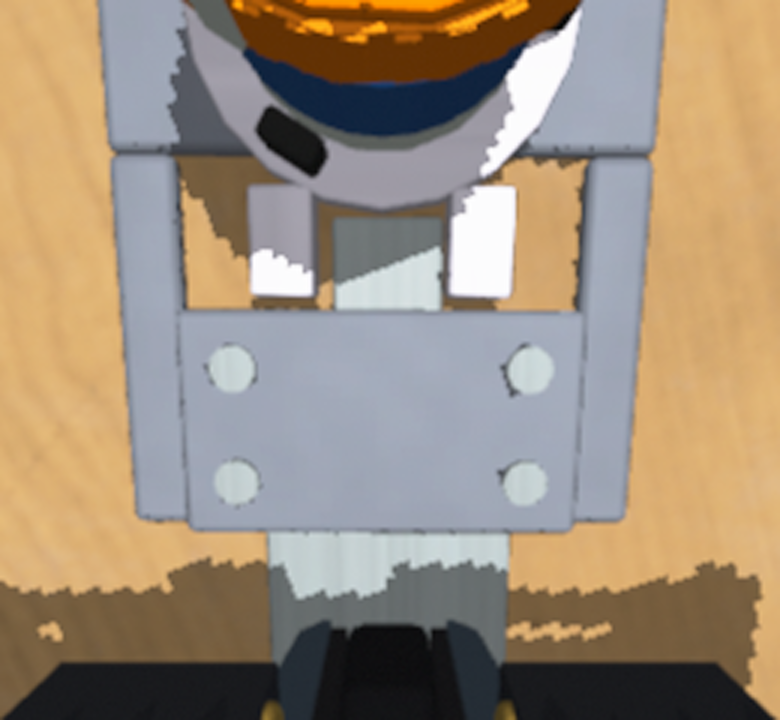

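The shoulders have reached the block face: the gap at row 530 is closed, the tip lies between both ears, and the pose is within 0.7 mm of the calculated home. The arm stalled with about 8 N, so one firmer push with the tilt taken out will make sure.

Request:
{"method": "servo_tool", "body": {
  "plan": [
    [[1.5,0,0],[0,-3,0],10],
    [[1.5,0,0],[0,-4,0],10],
    [[1,0,0],[0,-5,0],10],
    [[1,0,0],[0,-6,0],10],
    [[1,0,0],[0,-6,0],10],
    [[0.5,0,0],[0,-6,0],10],
    [[0.5,0,0],[0,-4,0],10],
    [[0.5,0,0],[0,-2,0],10],
    [[0,0,0],[0,0,0],10],
    [[0,0,0],[0,0,0],10]
  ]
}}

```text
time_s: 19.75
ee_pos: [479.4, 21.5, 12.5]
ee_rot: [-178.9, -0.7, -109.0]
force: [-0.9, 0.5, 3.8]
gripper_width: 16.2
```

```bash
python3 - <<'E'
from m import *
delta([478.5,22.8,12.8],-108.7)
f=env.grab_frame("wrist"); crop(f,130,390,0,240,3,"c14.png")
s=env.grab_frame("side"); crop(s,210,320,150,250,6,"s14.png")
E
```

```text
pos [479.41  21.53  12.46] rot [-178.85   -0.69 -109.02] F [-0.9  0.5  3.8] T [0.32 0.68 0.21] w 16.16 t 19.75 q [  2.  23. 118.  -2.  39. 112.]
turn [-1.14 -0.7  -0.31] shift [-0.9   1.27 -0.37]
```

View pics/s14.png

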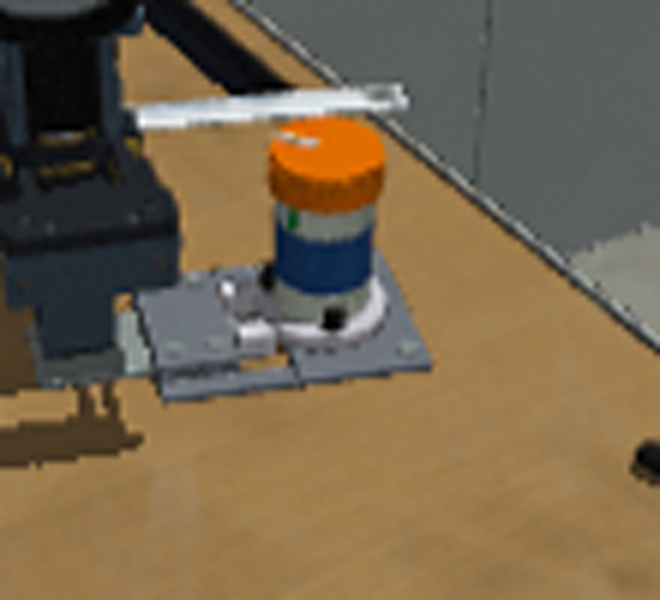

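View pics/c14.png

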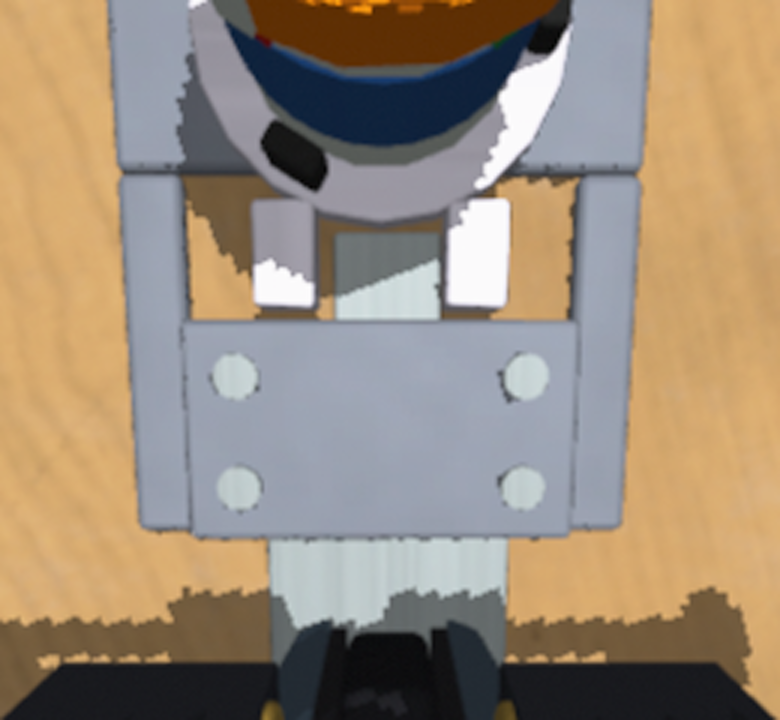

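```bash
python3 - <<'E'
from m import *
f=env.grab_frame("wrist")
g=lambda x,y,z: onz(f,130+(x+.5)/3-.5,(y+.5)/3-.5,z)[:2]
u=np.array([np.cos(np.radians(-18.8)),np.sin(np.radians(-18.8))])
back=g(384,320,14.5); front=g(384,537,14.5); tip=g(387,232,5)
print("block len",(back-front)@u,"tip beyond back (16 expected)",(tip-back)@u,"tip beyond front (56)",(tip-front)@u)
print("stand origin est", back+48*u, front+88*u)
for y in (4,200): 
  pass
E
```

```text
block len 38.8146498440912 tip beyond back (16 expected) 15.894813691255857 tip beyond front (56) 54.709463535347055
stand origin est [595.11973293 -17.47998025] [596.3011989  -17.68762344]
```

The blade is home: its tip lies 15.9 mm behind the block's rear edge (16 expected). Releasing and rising.

Request:
{"method": "servo_tool", "body": {
  "plan": [
    [[0,0,0],[0,0,0],50],
    [[0,0,0],[0,0,0],50],
    [[0,0,0],[0,0,0],50],
    [[0,0,0],[0,0,-6],50],
    [[-0.5,0,0],[0,0,-15],60],
    [[-0.5,-0.7,0],[0,0,-25],80],
    [[0,0,0],[0,0,-30],91],
    [[0,0,0],[0,0,-30],91],
    [[0,0,0],[0,0,-25],91],
    [[0,0,0],[0,0,-10],91]
  ]
}}

```text
time_s: 21.15
ee_pos: [480.1, 21.5, 158.6]
ee_rot: [-179.7, 0.1, -109.1]
force: [-0.3, 0.5, -0.4]
gripper_width: 90.7
```

```bash
python3 - <<'E'
from m import *
import pickle
delta([594.5,-17.5,140],-60)
f=env.grab_frame("wrist"); pickle.dump(f,open("w15.pkl","wb"))
cv2.imwrite("pics/w15.png",f["pixels"][:,:,::-1])
E
```

```text
pos [480.09  21.54 158.6 ] rot [-1.7966e+02  8.0000e-02 -1.0912e+02] F [-0.3  0.5 -0.4] T [-0.06  0.2   0.03] w 90.7 t 21.15 q [  1.  12. 107.  -0.  61. 110.]
turn [ -0.35  -0.07 -49.12] shift [  -0.57 -120.78   19.32]
```

View pics/w15.png

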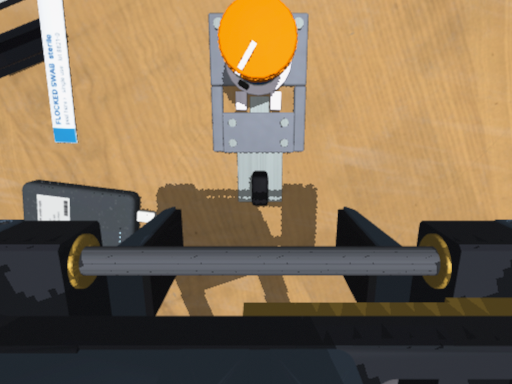

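The blade stayed home, with its grip at (260,187). The cap's top is centred at about (258,39), with its white pointer at (246,56).

```bash
cat > cap.py <<'E'
from m import *
def cap(f,z=103,box=None):
    hsv=cv2.cvtColor(f["pixels"],cv2.COLOR_RGB2HSV); H,S,V=[hsv[...,i].astype(int) for i in range(3)]
    m=((S>150)&(H>=4)&(H<20)&(V>225)).astype(np.uint8)
    if box: 
        k=np.zeros_like(m);x0,x1,y0,y1=box;k[y0:y1,x0:x1]=1;m*=k
    m=cv2.morphologyEx(m,cv2.MORPH_OPEN,np.ones((3,3),np.uint8))
    n,lab,st,ce=cv2.connectedComponentsWithStats(m); i=1+np.argmax(st[1:,4])
    c=max(cv2.findContours((lab==i).astype(np.uint8),cv2.RETR_EXTERNAL,cv2.CHAIN_APPROX_NONE)[0],key=len)
    hull=cv2.convexHull(c)[:,0,:]
    P=np.array([onz(f,*q,z)[:2] for q in c[:,0,:]],np.float32); el=cv2.minEnclosingCircle(P)
    # pointer: whitish inside hull
    hm=np.zeros_like(m); cv2.fillConvexPoly(hm,hull,1); hm=cv2.erode(hm,np.ones((3,3)))
    ys,xs=np.where((hm>0)&(S<90)&(V>180))
    Q=np.array([onz(f,x,y,z)[:2] for x,y in zip(xs,ys)])
    print("px",st[i],"circle",el,"ellipse",cv2.fitEllipse(P))
    C=np.array(el[0]);
    if len(Q)>10:
        q=Q.mean(0)-C; vx,vy,_,_=cv2.fitLine(Q.astype(np.float32),cv2.DIST_L2,0,.01,.01).ravel()
        print("pointer mean",Q.mean(0),"r",np.hypot(*q),"dir",np.degrees(np.arctan2(q[1],q[0])),"line",np.degrees(np.arctan2(vy,vx)),len(Q))
    return C
E
python3 - <<'E'
from cap import *
import pickle
f=pickle.load(open("w15.pkl","rb"))
C=cap(f)
t=env.grab_frame("top"); pickle.dump(t,open("t15.pkl","wb")); crop(t,170,360,130,250,4,"t15.png")
cap(t)
E
```

```text
px [ 218    0   79   78 4766] circle ((595.347900390625, -16.926362991333008), 26.568584442138672) ellipse ((594.9993896484375, -17.683712005615234), (47.39285659790039, 52.876861572265625), 147.24249267578125)
pointer mean [586.51261133  -6.4616015 ] r 13.69574991393949 dir 130.17405385862767 line -50.48015 204
px [254 159   3   8  24] circle ((593.5789794921875, -33.65212631225586), 11.764720916748047) ellipse ((593.5989379882812, -33.6562385559082), (7.05253791809082, 32.9794807434082), 91.67471313476562)
```

View pics/t15.png

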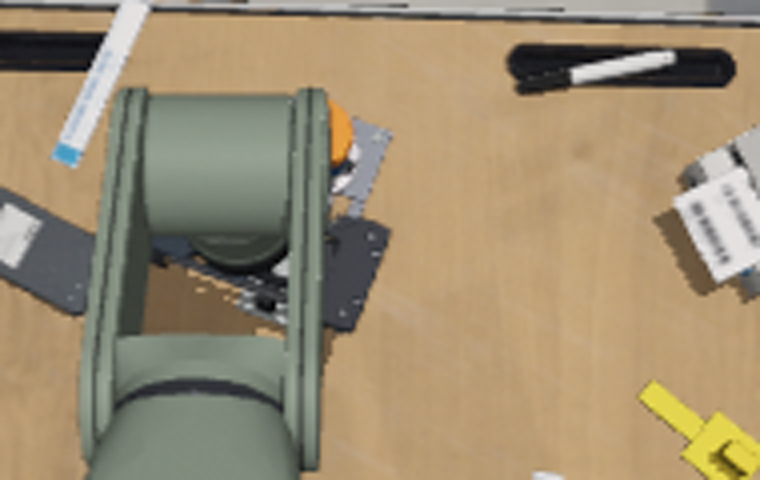

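Cap centre (595, -17) agrees with the stand-derived axis (595.5, -17.5), and its radius is 26.6. The pointer is at 130°, i.e. about 0.1 rad past the red mark, as stated. I keep the present yaw and move over the cap.

Request:
{"method": "servo_tool", "body": {
  "plan": [
    [[-0.3,0,0],[0,-10,0],91],
    [[0,0,0],[0,-25,0],91],
    [[0,0,0],[0,-30,0],91],
    [[0,0,0],[0,-25,0],91],
    [[0,0,0],[0,-12,0],91],
    [[0,0,0],[0,-5,6],91],
    [[0,0,0],[0,0,6],91],
    [[0,0,0],[0,0,0],91],
    [[0,0,0],[0,0,0],91],
    [[0,0,0],[0,0,0],91]
  ]
}}

```text
time_s: 22.5
ee_pos: [580.3, -14.6, 136.6]
ee_rot: [179.1, -0.2, -109.1]
force: [0.2, 0.2, 0.1]
gripper_width: 90.7
```

```bash
python3 - <<'E'
from cap import *
import pickle
delta([595.3,-17,140],-109)
f=env.grab_frame("wrist"); pickle.dump(f,open("w16.pkl","wb"))
cv2.imwrite("pics/w16.png",f["pixels"][:,:,::-1])
cap(f,box=(100,400,0,245))
E
```

```text
pos [580.25 -14.6  136.61] rot [ 179.12   -0.19 -109.07] F [0.2 0.2 0.1] T [0.02 0.21 0.02] w 90.71 t 22.5 q [ -3.  23.  95.   0.  63. 106.]
turn [ 0.88 -0.18 -0.07] shift [ -2.64 -14.95  -3.63]
px [ 217  156   77   42 2375] circle ((597.41259765625, -17.8806095123291), 25.912931442260742) ellipse ((606.4074096679688, -21.21507453918457), (27.989343643188477, 54.172637939453125), 161.619873046875)
```

View pics/w16.png

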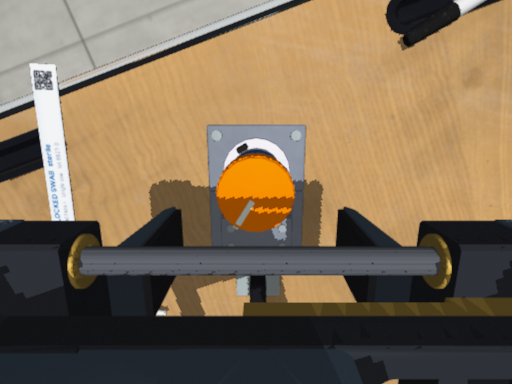

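The whole cap top shows at (217–295, 155–232), partly in the gripper's shadow. I recompute with the shaded half included.

```bash
python3 - <<'E'
from cap import *
import pickle
f=pickle.load(open("w16.pkl","rb"))
hsv=cv2.cvtColor(f["pixels"],cv2.COLOR_RGB2HSV); H,S,V=[hsv[...,i].astype(int) for i in range(3)]
print(hsv[160,255],hsv[215,260],hsv[156:160,255].tolist())
m=((S>190)&(H>=4)&(H<22)&(V>110)); m[:150]=0;m[240:]=0;m[:,:200]=0;m[:,310:]=0
ys,xs=np.where(m); print(xs.min(),xs.max(),ys.min(),ys.max())
c=max(cv2.findContours(m.astype(np.uint8),cv2.RETR_EXTERNAL,cv2.CHAIN_APPROX_NONE)[0],key=len)[:,0,:]
h=cv2.convexHull(c)[:,0,:]
P=np.array([onz(f,*q,103)[:2] for q in h],np.float32); print(cv2.minEnclosingCircle(P),cv2.fitEllipse(P))
print(onz(f,(xs.min()+xs.max())/2,(ys.min()+ys.max())/2,103))
E
```

```text
[ 19 255 246] [ 15 255 149] [[16, 255, 216], [16, 255, 224], [17, 255, 225], [18, 255, 247]]
216 294 154 231
((597.3665161132812, -18.286359786987305), 27.449403762817383) ((597.3666381835938, -17.957273483276367), (52.758140563964844, 54.55194854736328), 69.0660171508789)
[598.23897323 -18.15752533 103.        ]
```

Request:
{"method": "servo_tool", "body": {
  "plan": [
    [[0.8,-0.2,0],[-1.5,-8,0],91],
    [[0,0,0],[-0.5,-7,0],91],
    [[0,0,0],[0,0,10],91],
    [[0,0,0],[0,0,18],91],
    [[0,0,0],[0,0,18],91],
    [[0,0,0],[0,0,10],91],
    [[0,0,0],[0,0,3],91],
    [[0,0,0],[0,0,0],91],
    [[0,0,0],[0,0,0],91],
    [[0,0,0],[0,0,0],91]
  ]
}}

```text
time_s: 23.8
ee_pos: [597.3, -18.0, 75.5]
ee_rot: [-179.9, 0.1, -109.1]
force: [0.0, -0.5, 0.5]
gripper_width: 91.0
```

```bash
python3 - <<'E'
from cap import *
import pickle
delta([596,-17.5,75],-109)
f=env.grab_frame("wrist"); pickle.dump(f,open("w17.pkl","wb"))
cv2.imwrite("pics/w17.png",f["pixels"][:,:,::-1])
E
```

```text
pos [597.31 -17.95  75.48] rot [-1.7989e+02  7.0000e-02 -1.0908e+02] F [ 0.  -0.5  0.5] T [0.04 0.22 0.  ] w 91.03 t 23.8 q [ -3.  27.  98.   0.  55. 106.]
turn [-0.11  0.07 -0.08] shift [-0.    1.38  0.48]
```

View pics/w17.png

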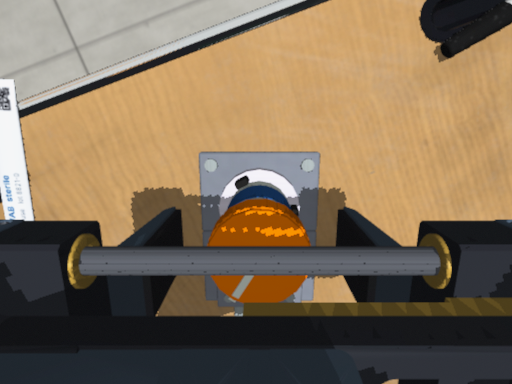

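The cap is centred between the open jaws (columns 207–312, tool line at 259). Closing firmly.

Request:
{"method": "servo_tool", "body": {
  "plan": [
    [[0,0,0],[0,1,0.5],80],
    [[0,0,0],[0,0,0],66],
    [[0,0,0],[0,0,0],60],
    [[0,0,0],[0,0,0],54],
    [[0,0,0],[0,0,0],48],
    [[0,0,0],[0,0,0],45],
    [[0,0,0],[0,0,0],45],
    [[0,0,0],[0,0,0],45],
    [[0,0,0],[0,0,0],45],
    [[0,0,0],[0,0,0],45]
  ],
  "squeeze": 55
}}

```text
time_s: 25.1
ee_pos: [596.6, -17.4, 75.6]
ee_rot: [-179.8, 0.1, -109.1]
force: [1.0, 0.5, 0.1]
gripper_width: 53.6
```

```bash
python3 - <<'E'
from cap import *
import pickle
delta([596,-17.5,75],-109)
s=env.grab_frame("side"); crop(s,210,320,150,250,6,"s18.png")
f=env.grab_frame("wrist"); cv2.imwrite("pics/w18.png",f["pixels"][:,:,::-1])
E
```

```text
pos [596.64 -17.41  75.56] rot [-1.7983e+02  1.0000e-01 -1.0908e+02] F [1.  0.5 0.1] T [0.03 0.1  0.02] w 53.63 t 25.1 q [ -3.  27.  98.   0.  55. 106.]
turn [-0.17  0.1  -0.08] shift [0.29 0.58 0.56]
```

View pics/s18.png

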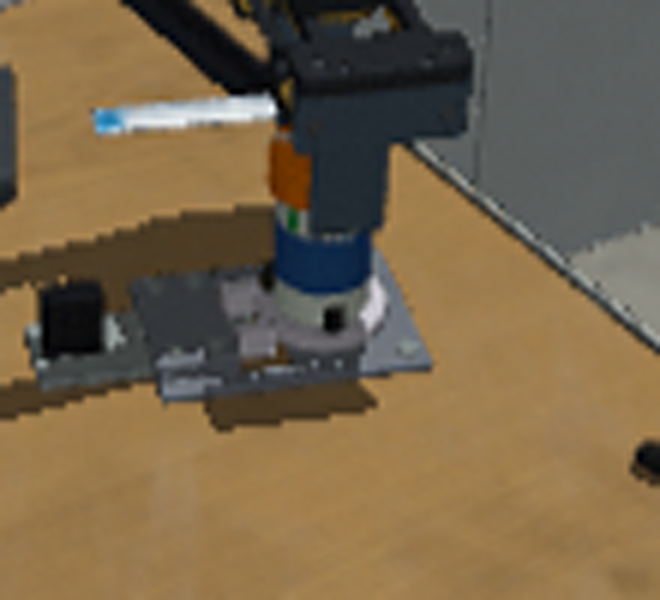

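View pics/w18.png

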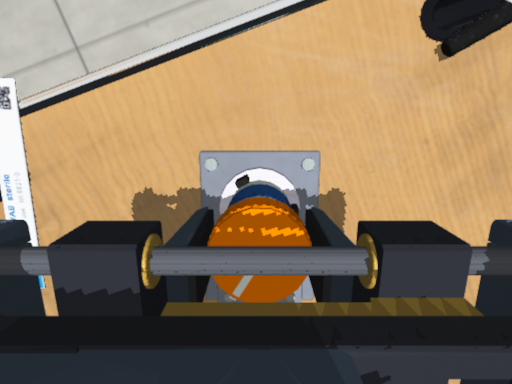

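Gripped at 53.6 mm, with the blade still home in the side view. Now I twist anticlockwise, which is negative about the downward tool z.

Request:
{"method": "servo_tool", "body": {
  "plan": [
    [[0,0,-3],[0,0,0],45],
    [[0,0,-5],[0,0,0],45],
    [[0,0,-6],[0,0,0],45],
    [[0,0,-6],[0,0,0],45],
    [[0,0,-6],[0,0,0],45],
    [[0,0,-6],[0,0,0],45],
    [[0,0,-6],[0,0,0],45],
    [[0,0,-4],[0,0,0],45],
    [[0,0,0],[0,0,0],45],
    [[0,0,0],[0,0,0],45]
  ]
}}

```text
time_s: 26.45
ee_pos: [596.8, -16.7, 75.6]
ee_rot: [-179.7, 0.1, -66.0]
force: [0.8, 0.5, 0.3]
gripper_width: 53.2
```

```bash
python3 - <<'E'
from cap import *
import pickle
delta([596.6,-17.5,75.5],-34)
f=env.grab_frame("wrist"); cv2.imwrite("pics/w19.png",f["pixels"][:,:,::-1])
s=env.grab_frame("side"); crop(s,210,320,150,250,6,"s19.png")
E
```

```text
pos [596.76 -16.73  75.61] rot [-1.7975e+02  6.0000e-02 -6.6000e+01] F [0.8 0.5 0.3] T [0.02 0.18 0.03] w 53.16 t 26.45 q [-3. 27. 98.  0. 55. 63.]
turn [-2.6e-01 -1.0e-02 -3.2e+01] shift [0.64 0.46 0.11]
```

View pics/w19.png

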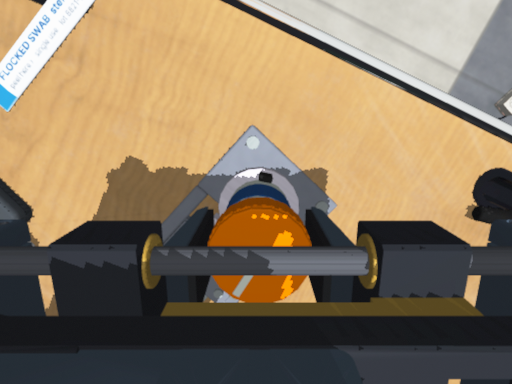

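View pics/s19.png

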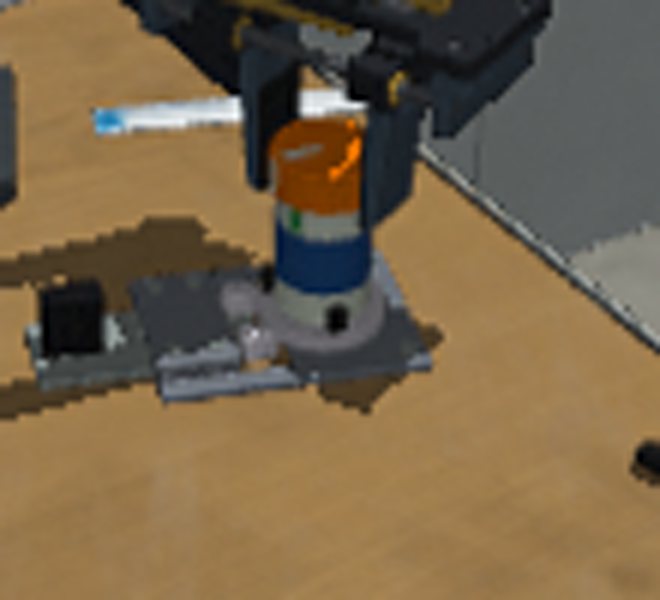

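The pointer keeps its place between the jaws (243,285), so the cap turned 43° without slipping. The pot's green mark is still at side crop (293,218). About 29° remain.

Request:
{"method": "servo_tool", "body": {
  "plan": [
    [[0,0,-3],[0,0,0],45],
    [[0,0,-6],[0,0,0],45],
    [[0,0,-6],[0,0,0],45],
    [[0,0,-6],[0,0,0],45],
    [[0,0,-5],[0,0,0],45],
    [[0,0,-3],[0,0,0],45],
    [[0,0,0],[0,0,0],45],
    [[0,0,0],[0,0,0],45],
    [[0,0,0],[0,0,0],45],
    [[0,0,0],[0,0,0],45]
  ]
}}

```text
time_s: 27.8
ee_pos: [597.1, -16.1, 77.8]
ee_rot: [-179.6, -0.1, -36.5]
force: [0.1, 0.6, 1.7]
gripper_width: 53.4
```

```bash
python3 - <<'E'
from cap import *
import pickle
delta([596.6,-17.3,75.5],-34)
f=env.grab_frame("wrist"); cv2.imwrite("pics/w20.png",f["pixels"][:,:,::-1])
s=env.grab_frame("side"); crop(s,210,320,150,250,6,"s20.png")
E
```

```text
pos [597.09 -16.08  77.82] rot [-1.7962e+02 -8.0000e-02 -3.6480e+01] F [0.1 0.6 1.7] T [ 0.02  0.12 -0.02] w 53.43 t 27.8 q [-3. 27. 98.  0. 55. 34.]
turn [-0.37 -0.09 -2.48] shift [0.33 1.29 2.31]
```

View pics/w20.png

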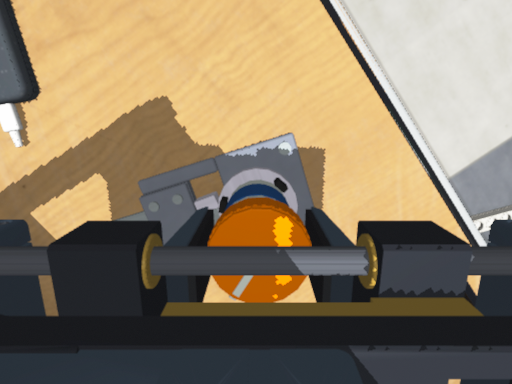

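View pics/s20.png

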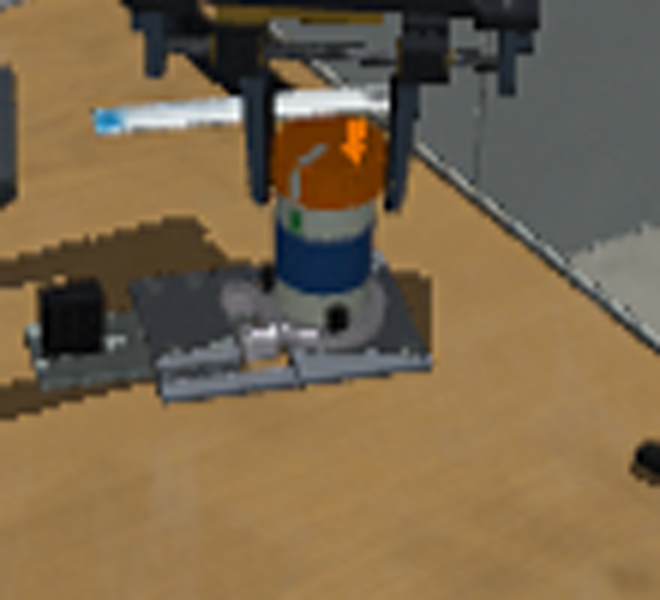

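The cap popped up about 2 mm against the seal, so it is free. Its pointer stands over the green mark (side crop 295,180 above 295,218), and the pot has not swivelled. I stop turning and lift straight up.

Request:
{"method": "servo_tool", "body": {
  "plan": [
    [[0,0,0],[0,0,-3],45],
    [[0,0,0],[0,0,-5],45],
    [[0,0,0],[0,0,-6],45],
    [[0,0,0],[0,0,-6],45],
    [[0,0,0],[0,0,-6],45],
    [[0,0,0],[0,0,-6],45],
    [[0,0,0],[0,0,-3],45],
    [[0,0,0],[0,0,-1],45],
    [[0,0,0],[0,0,0],45],
    [[0,0,0],[0,0,0],45]
  ]
}}

```text
time_s: 29.15
ee_pos: [596.9, -16.6, 116.2]
ee_rot: [-179.7, -0.1, -36.5]
force: [-1.2, -0.4, -1.2]
gripper_width: 53.4
```

```bash
python3 - <<'E'
from cap import *
import pickle
delta([596.6,-17.3,116.6],-36.5)
f=env.grab_frame("wrist"); cv2.imwrite("pics/w21.png",f["pixels"][:,:,::-1])
s=env.grab_frame("side"); pickle.dump(s,open("s21.pkl","wb")); crop(s,210,320,150,250,6,"s21.png")
for z in (98,103,116,124,144): print(z,(proj(s,[596.5,-17.3,z])-[210,150])*6)
E
```

```text
pos [596.87 -16.63 116.2 ] rot [-1.7965e+02 -1.1000e-01 -3.6470e+01] F [-1.2 -0.4 -1.2] T [-0.14  0.12 -0.01] w 53.37 t 29.15 q [-3. 24. 95.  0. 60. 34.]
turn [-0.35 -0.11  0.03] shift [ 0.18  0.7  -0.41]
98 [326.9513872  152.07094473]
103 [327.2919604  143.05365295]
116 [328.18621296 119.37669886]
124 [328.74290336 104.63731353]
144 [330.15638671  67.21278468]
```

View pics/s21.png

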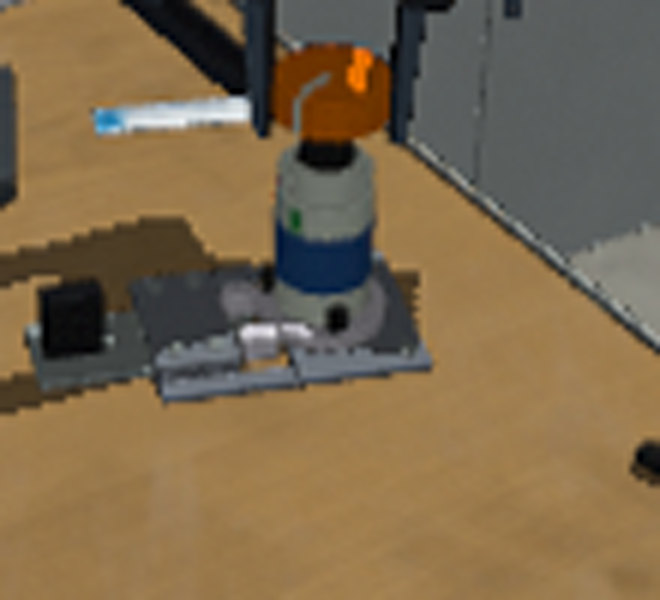

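View pics/w21.png

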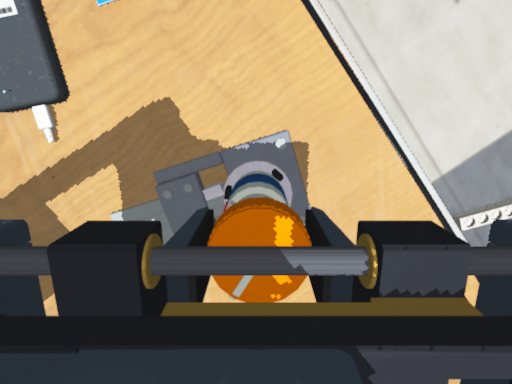

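The cap is off, upright, gripped at 53.4 mm. Its top centre is at side crop (331,70), where z = 143 is predicted, so its underside is about 123–124 mm. The pot's marks and the blade's grip (70,318) are unmoved. One last comparison of the left-alone things and the blade in the top view.

```bash
python3 - <<'E'
from cap import *
import pickle
t0=pickle.load(open("fr0.pkl","rb"))["top"]; t=env.grab_frame("top")
a=np.hstack([x["pixels"][120:310,80:420,::-1] for x in (t0,t)]); 
a=np.vstack([x["pixels"][120:310,80:420,::-1] for x in (t0,t)]); cv2.imwrite("pics/cmp.png",cv2.resize(a,None,fx=1.55,fy=1.55,interpolation=cv2.INTER_CUBIC))
s0=pickle.load(open("fr0.pkl","rb"))["side"]; s=env.grab_frame("side")
d=cv2.absdiff(s0["pixels"],s["pixels"]).max(2); d=(d>40).astype(np.uint8)
n,l,st,c=cv2.connectedComponentsWithStats(cv2.morphologyEx(d,cv2.MORPH_OPEN,np.ones((2,2))))
for i in range(1,n):
    if st[i,4]>12: print(st[i])
E
```

```text
[  3   0  36  34 426]
[  12    0   65  187 4897]
[153   0  35  24 338]
[197  26  13   7  41]
[ 15  37  22   7 102]
[38 36  5  5 18]
[272  38  24  29 530]
[254  64   6  30 105]
[18 67 14  7 53]
[ 232   71   70  116 2704]
[72 94  6  9 32]
[ 69 116   5   8  18]
[ 102  187  151   57 2623]
[268 195  13  15 116]
[  56  201   50   85 1363]
[ 51 205   5  29  73]
[ 99 206  21  40 100]
[ 42 211   7  16  61]
[129 210  16   7  79]
[125 218  27   9 176]
[ 32 227   7   2  14]
[ 25 231   9   2  18]
[  7 241  45  39 890]
[255 247  39  31 541]
[  0 253   4   5  17]
[  5 288  61  23 433]
[  0 292   5   8  38]
```

View pics/cmp.png

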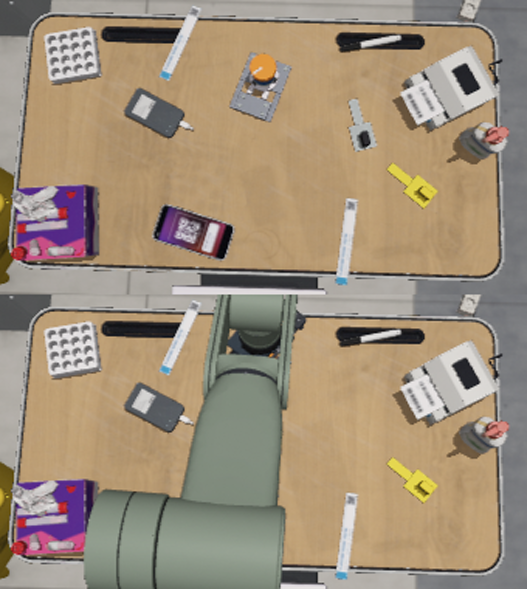

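```bash
python3 - <<'E'
from plan import *
delta([596.6,-17.3,116.6],-36.5)
print(env.job_done())
E
```

```text
pos [596.93 -16.63 116.25] rot [-1.7965e+02 -1.2000e-01 -3.6480e+01] F [ 0.8 -0.5 -0.4] T [-0.07  0.07  0.01] w 53.11 t 29.35 q [-3. 24. 95.  0. 60. 34.]
turn [-0.35 -0.12  0.02] shift [ 0.13  0.73 -0.35]
the job is handed in; nothing more can be done
None
```

The job is done and handed in at 29.4 s. I slid the steel blade with the black grip fully into the slot and left it there. Then I turned the cap about 73° anticlockwise until it came free and lifted it straight up. It is still held upright over the pot.

**Last checks**
- **Blade:** the tip measured 15.9 mm behind the block's rear edge (16 expected) and the shoulders were at the block face. The blade's grip did not move during the twist.
- **Pot:** it did not swivel beyond the blade's small play, and the cap's pointer ended over the green mark.
- **Cap:** the grip reads 53 mm wide. The underside is at about 123–124 mm, which is about 26 mm above the neck top and 41 mm above the seat. I read "above the pot" as above the neck.
- **Other things:** the power bank, pen and swab packet look unchanged in the top view.

**What went wrong:** on the first approach the blade's tip touched the side of the fixed stand block with about 10 N and turned about 8° in the grip. I backed off, it squared itself again, and I measured again before inserting.

**Not fully confirmed:** the wrist camera cannot see a shoulder gap under about 2 mm. Full home therefore rests on the tip position and on the arm stalling against the block.

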